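Key and mount the drying plate on its turning base

TASK

Drop the loose steel key into the keyseat of the turning base's shaft, right down into the pocket in the shoulder, and let go of it. Then slide the drying plate's hub onto the shaft, find the key with the unseen keyway by feel, and ease the hub fully home on the shoulder with the key still in place. Never force it, leave the other things on the bench where they are, and let go.

Things in the scene. Friction and masses are not known exactly. Their poses are not given: they have to be found in the camera images.
- drive: turning base, fixed on the bench: grey round housing 128 mm across, 55 mm high, with a round steel shoulder 60 mm across, 12 mm high, on top (shoulder top 67 mm above the bench) and an upright keyed steel shaft rising from it. The shaft does not turn: its gearing holds it. Origin at the centre of the underside, on the shaft's axis; x towards the keyseat side of the shaft, z up
- shaft_seat (a point): point on the shaft's axis, level with the shoulder's top, on which the hub comes to rest (x towards the keyseat, z up). Shaft: 28 mm diameter, 40 mm tall above the shoulder, top edge chamfered 1.5 mm. A push of over 50 N between hub, key and shaft is forcing it
- keyseat (a point): middle of the keyseat's floor line, level with the shoulder's top, 9 mm from the shaft's axis (x outwards, z up). The keyseat is a straight groove 9 mm wide, 5 mm deep along the whole shaft, open outwards and at the top (40 mm above here, flared 0.8 mm a side). It runs on down into the shoulder ring as a pocket 9 mm wide, 10.8 mm radially (9 to 19.8 mm from the axis), 10 mm deep, outer lip flared 1.2 mm
- key_center (a point): centre of the loose steel key: a plain bar 10 mm (its x) by 8 mm (its y) by 36 mm long (its z, upright), 22 g, ends chamfered 0.5 mm. Home in the keyseat its lower 10 mm are in the pocket and it stands by itself, x along the base's x (either way round), its centre 14 to 14.8 mm from the shaft's axis and 8 mm above the shoulder: 26 mm of it stand above the shoulder, 5 mm out from the shaft; its top is 14 mm below the shaft's
- key_rack: dark block 76 x 56 x 28 mm high, fixed, origin at the centre of its underside; in the middle of its top is a pocket 10.4 x 12.4 mm, 16 mm deep, in which the key stands at the start with its upper 20 mm clear of the block, its x roughly along the block's y
- plate: drying plate with its hub, loose, about 0.41 kg (0.36 to 0.49): dark perforated disc 160 mm across, 6 mm thick, underside 44 mm above the hub's foot; aluminium hub below, 56 mm diameter; round grip above. Origin on the axis at the hub's foot, on which it stands on the bench; x points to the raised aluminium rib on the disc (8 mm wide, 4 mm high, 36 to 78 mm from the axis)
- plate_grip (a point): centre of the plate's round knurled aluminium grip (44 mm diameter, 32 mm high), on the axis, 16 mm above the disc's top and 66 mm above the hub's foot, so 66 mm above the shoulder when home (x towards the rib, z up)
- hub_mouth (a point): mouth of the hub's bore, on the axis at its foot: 29.6 mm diameter, 44 mm deep, chamfered 1.4 mm. Keyway along the bore: 9.5 mm wide, out to 21.5 mm from the axis, its sides sharp. Hub and disc are joined by a slip clutch (slips above 0.15 N m, else they turn together), so the unseen keyway lies under the rib only roughly, up to 30 degrees to either side of it. x towards the rib
- part_stand: bystander: round dark perforated stand 120 mm across, 30 mm high, with gloss-black painted parts on short sticks, up to 150 mm high; origin at the centre of its underside
- water_jar: bystander: open glass jar 68 mm across, 78 mm high, with two brushes standing in it up to 200 mm high; origin at the centre of its underside
- paint_pot: bystander: small grey paint pot with white cap, 36 mm across, 45 mm high; origin at the centre of its underside
- jar_lid: bystander: pale flat round jar lid, 66 mm across, 14 mm high, lying on the bench; origin at the centre of its underside
Things that resemble listed ones, but are neither listed nor needed, are in the scene too. What is shaped like the drive but green or orange is not meant. What is shaped like the plate but red is not meant.

How it is judged:
By the outcome, as a careful person would: the job done as asked, in the order asked, and still so for the second after the job is handed in, with the robot touching nothing.
It also fails if it takes over 72 s, if anything falls off the work surface, if the arm or the gripper's body presses on something with over 40 N, if the wrist force passes 120 N, or if a joint passes its speed limit or range.

ROBOT

A 7-joint arm with a two-finger parallel gripper is mounted at the origin on the work surface. World frame = base frame: x ahead of the robot, y to its left, z up, the work surface at z = 0. Lengths are in m, angles in rad, forces in N, time in s.
With the tool pointing down it reaches from about 0.425 to 0.875 m from the base axis. Payload 4.7 kg.
Tool frame: the origin (TCP) lies between the finger pads; the fingertips stand 8 mm ahead of it and the grasp point (between the pads) lies 11 mm behind it; z points along the fingers, y is the direction in which the jaws open and shut (so a half turn about z gives the same grasp; the last joint's range is limited). The gripper opens to 87 mm and grips with 3 to 60 N. Pads are 19 mm wide; open, the fingers measure 117 mm over their backs; the gripper's body (75 mm by 190 mm) begins 51 mm behind the grasp point.
Start: joints at [1.198, 0.321, -0.07, 1.45, 0.023, 1.371, -0.057], TCP at [0.245, -0.602, 0.231] pointing down, gripper open.
Joint ranges: [-2.86, 2.86], [-0.3, 2.09], [-1.38, 1.24], [0.06, 2.45], [-1.56, 4.7], [0.09, 2.05], [-2.69, 2.69]. Speed limits (rad/s): [2.57, 2.57, 3.14, 3.14, 3.14, 3.14, 3.14].

INTERFACE

Orientations are given as a rotation vector (axis times angle).
In Python, from bench import ctrl, optics, ticket gives the robot as it stands.
- The arm moves only by the tool play_rows, never from a script. Its argument "motion" is a list of rows, each a list of 5 numbers: the closure, from 0 (fully open) to 1 (shut), then the shift along the tool's x, y, z in cm, then the turn about the tool's z in rad. In form: [[jaw, tx, ty, tz, spin], ...]. A call has 1 to 20 rows; each row shifts and turns the commanded pose from where the row before left it, along the tool's axes as they then stand; what a row does not reach is not made up. A row lasts 1/8 s, in which the tool goes at most 62.5 mm and 10.7 degrees, less where a joint would pass 70% of its speed; a pose out of reach is approached as far as the arm can. A call is refused whole if a number of a shift passes 6.25 or a number of a turn 0.188, either way. A call with a gripper value outside its range is refused whole. The fingers move at their own pace and stop on an object; "force" is the grip in N (left out, the last holds). Time passes only in rows, so rows that do not move let the fingers close. It gives the time, the measured TCP pose, the force and the opening at its end, in the units of the state.
- ctrl.get_state(): the state, without advancing time (a new reading comes with each control period).
- optics.get_image(name): name is "scene" or "top"; returns the picture (420x560x3 uint8, red, green, blue); there is no depth.
- optics.calibration(name): a dict with "K" (3x3 intrinsics, pixels), "pose" (4x4, takes a point from camera to world coordinates). Camera axes: x right, y down, z forward; pixel columns grow to the right and rows downward; lengths in m; the calibration is good to about 2 mm. A picture is of the moment at which its call begins. calibration takes no time and is no camera call.
- ticket.close_job(): hands the job in, once; it reports no verdict.
The state is a dict: "time": time; "joint_positions": joint angles; "qd": joint speeds; "joint_torque": joint torques, N m; "position": TCP position; "tool_rot": TCP orientation; "ft_force": force on the tool from outside, world axes, zero at the start; "torque": the same for the moment, N m; "grip_width": opening from 0.0 (shut) to 1.0 (fully open).
Only numpy, scipy, OpenCV 4.12 (cv2) and the standard library are available. Lean on these libraries where they do the work, as an engineer would, in place of code of your own. Each camera call takes 0.05 s, during which the arm holds its last target.

## Working session

There is one attempt and no reset: what is moved stays moved. The work goes in short steps, Python scripts to look and compute and a tool call to move; the robot and the scene stay as the last step left them, time stands still between calls to the robot, and variables do not carry over. Pictures are saved under pics/ and viewed, and the job is handed in when it is done.

Besides the shell and the picture viewer there is one more tool, called after ">>>" by a JSON object that holds its "op" and its "data", one argument or row to a line. play_rows: Moves the arm, as the interface text tells. Its arguments: {"type":"object","properties":{"motion":{"type":"array"},"force":{"type":"number"}},"required":["motion"]}

```bash
mkdir -p pics; ls; python3 - <<'E'
from bench import ctrl, optics, ticket
import cv2,numpy as np
for n in("scene","top"):
    im=optics.get_image(n); cv2.imwrite(f"pics/{n}0.png",im[:,:,::-1])
    np.save(f"pics/{n}0.npy",im)
    c=optics.calibration(n); print(n,np.round(c["K"],1).tolist(),np.round(c["pose"],4).tolist())
print(ctrl.get_state())
E
```

```text
pics
scene [[389.1, 0.0, 274.8], [0.0, 389.1, 203.0], [0.0, 0.0, 1.0]] [[-0.8181, 0.3171, -0.4798, 1.0463], [0.5746, 0.4139, -0.7061, 0.6488], [-0.0253, -0.8533, -0.5208, 0.6137], [0.0, 0.0, 0.0, 1.0]]
top [[454.9, 0.0, 279.9], [0.0, 454.9, 209.1], [0.0, 0.0, 1.0]] [[0.0202, -0.9892, 0.1449, 0.3897], [-0.9997, -0.0183, 0.0142, -0.0603], [-0.0114, -0.1452, -0.9893, 1.2838], [0.0, 0.0, 0.0, 1.0]]
{'time': 0.1, 'joint_positions': array([ 1.19809536,  0.32171861, -0.07011617,  1.45154698,  0.02258913,
        1.37078719, -0.05688617]), 'qd': array([-0.00049396,  0.00029221,  0.00157363, -0.00344292, -0.00240287,
       -0.00016302, -0.00039112]), 'joint_torque': array([ 8.43715443e-04, -4.92568624e+01, -4.05492447e-01, -3.13397563e+01,
       -6.42281352e-02,  3.96032492e-02,  3.55069267e-05]), 'position': array([ 0.24499637, -0.60154727,  0.22959378]), 'tool_rot': array([-3.08140501e+00, -6.03599023e-01,  6.15524475e-04]), 'ft_force': array([-0.08823338,  0.63771194,  0.17440616]), 'torque': array([ 0.04174007, -0.00081465, -0.01891779]), 'grip_width': 1.0014388679655624}
```

View pics/scene0.png

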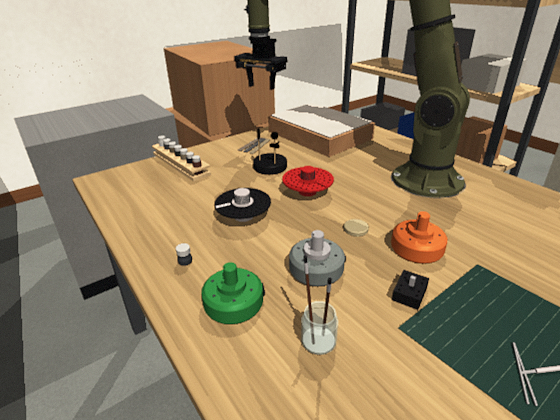

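View pics/top0.png

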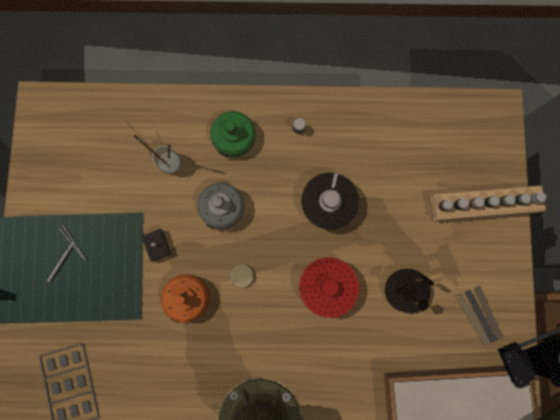

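The scene view shows the grey drive at (317,258), the black plate at (242,204) with its rib to the left, and the key rack at (411,289). In the top view they are at (221,206), (331,201) and (157,245). I'll zoom in next.

```bash
python3 - <<'E'
import cv2,numpy as np
s=cv2.imread("pics/scene0.png");t=cv2.imread("pics/top0.png")
def c(im,x,y,w,h,o=380):
    return cv2.resize(im[y:y+h,x:x+w],(o,int(o*h/w)),interpolation=cv2.INTER_CUBIC)
a=np.hstack([c(s,285,225,64,48),c(s,385,265,64,48)])
b=np.hstack([c(t,190,180,64,48),c(t,130,222,64,48)])
cv2.imwrite("pics/z1.png",np.vstack([a,np.clip(b.astype(float)*1.8,0,255).astype(np.uint8)]))
E
```

```text
(no output)
```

View pics/z1.png

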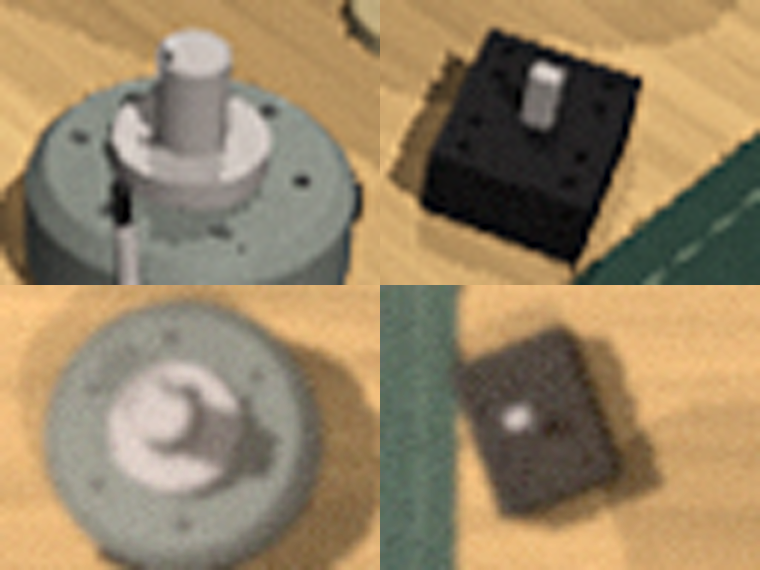

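```bash
python3 - <<'E'
import cv2,numpy as np
s=cv2.imread("pics/scene0.png");t=cv2.imread("pics/top0.png")
def c(im,x,y,w,h,o=400,g=1.):
    r=cv2.resize(im[y:y+h,x:x+w],(o,int(o*h/w)),interpolation=cv2.INTER_NEAREST)
    return np.clip(r.astype(float)*g,0,255).astype(np.uint8)
a=np.hstack([c(s,299,226,36,27),c(t,204,192,36,27,g=1.6)])
b=np.hstack([c(s,206,180,72,54),c(t,295,168,72,54,g=1.8)])
cv2.imwrite("pics/z2.png",np.vstack([a,b]))
E
```

```text
(no output)
```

View pics/z2.png

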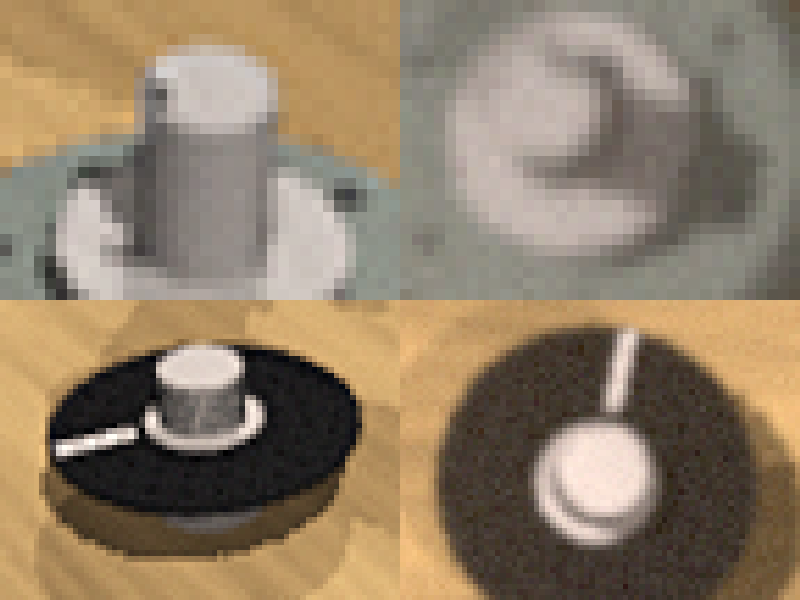

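```bash
cat > h.py <<'E'
import numpy as np,cv2
CAL=dict(scene=(np.array([[389.1,0,274.8],[0,389.1,203.0],[0,0,1]]),None))
from bench import ctrl,optics
CAL={n:(np.array(optics.calibration(n)["K"]),np.array(optics.calibration(n)["pose"])) for n in("scene","top")}
def cast(n,uv,z):
    K,P=CAL[n]; uv=np.atleast_2d(uv).astype(float)
    d=(P[:3,:3]@np.linalg.inv(K)@np.c_[uv,np.ones(len(uv))].T).T
    t=(z-P[2,3])/d[:,2]; return P[:3,3]+d*t[:,None]
def proj(n,X):
    K,P=CAL[n]; X=np.atleast_2d(X); p=(X-P[:3,3])@P[:3,:3]; p=p@K.T; return p[:,:2]/p[:,2:]
def circfit(xy):
    A=np.c_[2*xy,np.ones(len(xy))]; s=np.linalg.lstsq(A,(xy**2).sum(1),rcond=None)[0]
    return s[:2],np.sqrt(s[2]+s[0]**2+s[1]**2)
def snap(tag):
    o={}
    for n in("scene","top"):
        im=optics.get_image(n); cv2.imwrite(f"pics/{n}{tag}.png",im[:,:,::-1]); o[n]=im
    return o
E
python3 - <<'E'
from h import *
T=np.load("pics/top0.npy");S=np.load("pics/scene0.npy")
for (u,v) in [(318.0,234.1)]: print("shaft top scene",cast("scene",(u,v),.107))
print("shoulder c top crop",cast("top",(204+168/11.1,192+132/11.1),.067), "shafttop top",cast("top",(204+142/11.1,192+110/11.1),.107))
print("notch scene shaft",cast("scene",(313.0,234.3),.107),"pocket",cast("scene",(309.4,247.4),.067))
# housing top view circle via mask
def mask_hsv(I,lo,hi,box):
    h=cv2.cvtColor(I,cv2.COLOR_RGB2HSV); m=cv2.inRange(h,np.array(lo),np.array(hi)); mm=np.zeros_like(m); x,y,w,hh=box; mm[y:y+hh,x:x+w]=m[y:y+hh,x:x+w]; return mm
h=cv2.cvtColor(T,cv2.COLOR_RGB2HSV); print("hsv housing",h[225,215],h[190,205],"wood",h[250,250],"shadow",h[205,248],"plate",h[215,310],"rack",h[250,160],h[235,150])
h=cv2.cvtColor(S,cv2.COLOR_RGB2HSV); print("scene housing",h[255,295],"plate",h[210,230])
E
```

```text
shaft top scene [[0.57943729 0.1269986  0.107     ]]
shoulder c top crop [[0.57915112 0.12229008 0.067     ]] shafttop top [[0.57807409 0.12265485 0.107     ]]
notch scene shaft [[0.58866629 0.12096    0.107     ]] pocket [[0.59129887 0.11304849 0.067     ]]
hsv housing [21 24 75] [24 31 81] wood [ 17 120 115] shadow [ 17 116  88] plate [ 21 105  34] rack [10 48 48] [21 76 47]
scene housing [ 51  18 142] plate [ 0  9 27]
```

```bash
python3 - <<'E'
from h import *
T=np.load("pics/top0.npy");S=np.load("pics/scene0.npy")
hs=cv2.cvtColor(S,cv2.COLOR_RGB2HSV).astype(int); ht=cv2.cvtColor(T,cv2.COLOR_RGB2HSV).astype(int)
np.set_printoptions(linewidth=250)
print("scene S/V shaft rows")
for y in range(230,252,2): print(y,S[y,306:330].mean(1).astype(int))
print("top gray"); print("cols",list(range(204,238)))
for y in range(190,218): print(y,T[y,204:238].mean(1).astype(int))
E
```

```text
scene S/V shaft rows
230 [136 132 130 130 135 142 140 151 163 169 178 186 181 176 168 147 139 137 145 143 145 145 144 138]
232 [136 139 136 133 133 127 155 208 209 195 190 194 195 196 198 199 188 162 142 142 144 146 144 144]
234 [165 154 143 134 137 136 103  83 169 197 194 189 194 196 193 198 197 174 144 143 141 143 144 144]
236 [164 161 162 164 170 149 113 138 172 184 193 197 195 196 197 186 167 129 130 138 140 140 143 142]
238 [157 149 133 138 138 118  90  94 104 120 132 135 142 139 139 136 127 129 142 141 134 127 137 145]
240 [120 109 114 118  91  70  80  99 112 120 131 133 139 141 140 140 127 120 124 134 137 143 139 136]
242 [132 110  96 107 106  81  80 103 110 119 128 133 139 140 139 139 124 160 203 195 170 150 137 118]
244 [206 208 145  97 100  77  82 101 112 125 133 134 141 141 143 137 124 158 190 200 199 206 174 102]
246 [201 201 206 181 121  77  83 103 115 125 129 137 138 143 143 139 113 149 190 195 201 199 205 195]
248 [202 198 154 134  90  62  78 100 114 124 133 140 142 142 141 132 122 186 201 196 194 199 200 204]
250 [209 204 200 194 162 151 149 133 119 121 129 134 138 13
[... 3299 characters left out ...]
116 117 117 115 115 115 113 114 112 105  91  75  61  57  58  64  70  69  70  70  76  80  84]
213 [ 84  75  72  77  87  88  88  91  90  96 100 106 111 112 115 114 106 106 102  96  85  70  58  56  54  64  75  80  81  83  80  86  80  79]
214 [ 85  82  75  82  85  88  87  85  90  87  88  94  99 100 100  99  94  92  81  73  68  62  63  66  72  78  83  86  84  86  82  83  78  72]
215 [86 85 84 85 85 87 88 88 88 87 85 88 89 87 85 82 79 78 73 66 64 69 77 79 84 82 83 86 85 85 85 81 75 66]
216 [85 88 91 88 84 86 88 86 90 86 88 84 86 88 85 85 79 79 78 78 80 82 86 83 83 87 84 84 83 83 84 77 69 60]
217 [89 85 86 87 86 87 90 87 88 87 84 91 89 87 88 84 82 83 84 84 83 86 86 85 87 83 84 85 87 83 82 71 63 60]
```

```bash
python3 - <<'E'
from h import *
T=np.load("pics/top0.npy");S=np.load("pics/scene0.npy")
# housing: saturation mask top
ht=cv2.cvtColor(T,cv2.COLOR_RGB2HSV); m=((ht[...,1]<75)&(ht[...,2]>45)).astype(np.uint8); b=np.zeros_like(m); b[175:240,185:255]=m[175:240,185:255]
b=cv2.morphologyEx(b,cv2.MORPH_OPEN,np.ones((3,3),np.uint8))
c=max(cv2.findContours(b,0,1)[0],key=cv2.contourArea)[:,0]; print("bbox",cv2.boundingRect(c),cv2.fitEllipse(c))
P=cast("top",c,.05)[:,:2]; ce,r=circfit(P); res=np.linalg.norm(P-ce,axis=1)-r; print(ce,r,res.std())
k=abs(res)<.003; print(circfit(P[k]),k.mean())
# rack key: bright blob
for n,I,box,th in(("top",T,(140,228,35,35),85),("scene",S,(395,270,35,35),110)):
    g=I.max(2).astype(int); x,y,w,h=box; 
    hh=cv2.cvtColor(I,cv2.COLOR_RGB2HSV)
    mm=np.zeros(g.shape,np.uint8); mm[y:y+h,x:x+w]=((g>th)&(hh[...,1]<70))[y:y+h,x:x+w]
    nn,l,st,cc=cv2.connectedComponentsWithStats(mm); print(n,[(s.tolist(),c.round(1).tolist()) for s,c in zip(st[1:],cc[1:])])
np.set_printoptions(linewidth=250)
print(T[232:262,142:174].mean(2).astype(int))
print(S[272:292,402:420].mean(2).astype(int))
E
```

```text
bbox (197, 183, 47, 46) ((220.2490997314453, 205.3436279296875), (44.81201171875, 45.48833084106445), 98.2365493774414)
[0.57826583 0.12165775] 0.06246459588874977 0.0010162007017610734
(array([0.57826583, 0.12165775]), np.float64(0.06246459588874977)) 1.0
top [([151, 243, 4, 3, 11], [152.6, 244.1])]
scene [([410, 275, 6, 11, 44], [412.2, 280.1])]
[[ 54  64  81  84  87  81  76  76  65  54  49  46  41  41  39  41  41  37  39  37  34  43  51  62  58  58  68  84  98 100 100 100]
 [ 49  56  68  77  76  68  59  55  50  47  44  43  43  40  41  35  40  43  41  34  27  30  50  57  58  60  65  78  90 100 103 101]
 [ 47  50  61  63  54  47  46  42  41  44  43  37  40  42  44  41  42  41  44  40  28  31  41  51  59  59  58  65  81  96 101 101]
 [ 43  41  49  46  41  42  40  41  41  41  40  40  42  37  43  38  47  39  40  35  33  30  36  51  59  61  60  59  71  91  98 101]
 [ 43  45  41  37  45  41  41  37  42  38  38  44  38  42  40  42  42  36  39  39  36  25  31  49  57  60  63  61  67  85 100 101]
 [ 46  40  38  37  33  42  36  40  40  38  36  43  41  39  45  38  34  36  38  42  32  28  37  
[... 3981 characters left out ...]
 93  44  29  31  38  34]
 [ 36  37  34  34  38  23  29  98 113 112 110 119  70  27  31  37  29  35]
 [ 34  39  35  34  33  29  54 104 120 115 115 123  68  25  34  33  34  33]
 [ 28  31  35  29  35  30  40  78 104 105 117 114  55  24  30  29  36  35]
 [ 39  33  36  36  36  31  32  29  52  61  85  67  27  28  34  35  33  37]
 [ 33  38  35  37  37  36  33  25  13  12  30  25  19  30  31  35  39  33]
 [ 35  32  33  37  34  33  35  27  20  21  16  24  21  31  34  34  34  36]
 [ 36  35  34  32  33  33  34  33  27  26  18  24  29  33  29  32  34  35]
 [ 40  35  31  35  38  35  38  36  34  24  27  28  27  36  34  31  24  25]
 [ 35  36  33  34  34  37  35  37  32  36  37  29  31  36  38  31   8  12]]
```

```bash
python3 - <<'E'
from h import *
np.set_printoptions(suppress=True,precision=4)
print("shoulder top",cast("top",(219.3,203.7),.067)); 
print("shaft top scene",cast("scene",(317.4,234.1),.107),"shaft mid scene",cast("scene",(316.5,245),.085))
def tri(a,b):
    # two-view
    ls=[]
    for n,uv in(("top",a),("scene",b)):
        K,P=CAL[n]; d=P[:3,:3]@np.linalg.inv(K)@np.r_[uv,1]; d/=np.linalg.norm(d); ls.append((P[:3,3],d))
    A=sum(np.eye(3)-np.outer(d,d) for o,d in ls); b_=sum((np.eye(3)-np.outer(d,d))@o for o,d in ls)
    X=np.linalg.solve(A,b_); return X,[np.linalg.norm((np.eye(3)-np.outer(d,d))@(X-o)) for o,d in ls]
# project candidates
for c in([.579,.1225],[.579,.125],[.5785,.1215]):
    print(c,"shoulder->top",proj("top",[*c,.067]),"shafttop->top",proj("top",[*c,.107]),"->scene",proj("scene",[*c,.107]),proj("scene",[*c,.085]))
# key
print("key top",cast("top",(152.6,244.0),.048),cast("scene",(412.6,276.9),.048))
print("key base scene",cast("scene",(411.2,285.2),.028))
T=np.load("pics/top0.npy");S=np.load("pics/scene0.npy")
g=cv2.GaussianBlur(T.mean(2).astype(np.float32),(0,0),.7)
m=np.zeros(g.shape,np.uint8); m[225:268,138:180]=(g<51)[225:268,138:180]
# key fill
m=cv2.morphologyEx(m,cv2.MORPH_CLOSE,np.ones((5,5),np.uint8)); m=cv2.morphologyEx(m,cv2.MORPH_OPEN,np.ones((5,5),np.uint8))
c=max(cv2.findContours(m,0,1)[0],key=cv2.contourArea); r=cv2.minAreaRect(c); print("rack top rect",r); B=cast("top",cv2.boxPoints(r),.024)[:,:2]; print(B,B.mean(0),np.linalg.norm(np.diff(B,axis=0),axis=1)); e=np.diff(B,axis=0); print("edge yaw",np.degrees(np.arctan2(e[:,1],e[:,0])))
gs=S.mean(2); m=np.zeros(gs.shape,np.uint8); m[262:315,385:440]=(gs<55)[262:315,385:440]; c=max(cv2.findContours(m,0,1)[0],key=cv2.contourArea); h=cv2.convexHull(c); ap=cv2.approxPolyDP(h,2,True)[:,0]; print("rack scene poly",ap.tolist()); print(cast("scene",ap,.028),"\n",cast("scene",ap,0))
# plate
for n,I in(("top",T),("scene",S)):
    v=I.max(2); m=np.zeros(v.shape,np.uint8); x,y,w,hh=(298,168,68,68) if n=="top" else (208,183,70,45); th=60 if n=="top" else 60
    m[y:y+hh,x:x+w]=(v<th)[y:y+hh,x:x+w]; m=cv2.morphologyEx(m,cv2.MORPH_OPEN,np.ones((3,3),np.uint8)); c=max(cv2.findContours(m,0,1)[0],key=cv2.contourArea); hu=cv2.convexHull(c); print(n,"plate ell",cv2.fitEllipse(hu)); P=cast(n,hu[:,0],.05)[:,:2]; print(circfit(P))
    bb=((v>110 if n=="top" else v>140)&(cv2.cvtColor(I,cv2.COLOR_RGB2HSV)[...,1]<60)).astype(np.uint8); mm=np.zeros_like(bb); mm[y:y+hh,x:x+w]=bb[y:y+hh,x:x+w]
    nn,l,st,cc=cv2.connectedComponentsWithStats(mm); 
    for s,c in zip(st[1:],cc[1:]):
        if s[4]>8: print("  bright",s.tolist(),c.round(1).tolist(),cast(n,c,.054))
E
```

```text
shoulder top [[0.5797 0.1219 0.067 ]]
shaft top scene [[0.5805 0.1262 0.107 ]] shaft mid scene [[0.5883 0.1335 0.085 ]]
[0.579, 0.1225] shoulder->top [[219.0557 203.9455]] shafttop->top [[216.8659 201.5629]] ->scene [[316.8221 233.0721]] [[316.5186 241.0619]]
[0.579, 0.125] shoulder->top [[218.1359 203.9288]] shafttop->top [[215.9157 201.5456]] ->scene [[317.5599 233.6032]] [[317.2461 241.6023]]
[0.5785, 0.1215] shoulder->top [[219.4164 204.1343]] shafttop->top [[217.2383 201.7577]] ->scene [[316.7011 232.7802]] [[316.3996 240.7652]]
key top [[0.4682 0.3022 0.048 ]] [[0.4663 0.3019 0.048 ]]
key base scene [[0.4691 0.3044 0.028 ]]
rack top rect ((157.90000915527344, 244.8000030517578), (32.64659881591797, 25.043962478637695), 63.43495178222656)
[[0.4918 0.3475]
 [0.5244 0.2868]
 [0.444  0.2416]
 [0.412  0.3019]] [0.468  0.2945] [0.0689 0.0922 0.0682]
edge yaw [ -61.8336 -150.6458  117.9339]
rack scene poly [[428, 278], [417, 309], [392, 299], [393, 290], [404, 270]]
[[0.4222 0.3116 0.028 ]
 [0.5145 0.3542 0.028 ]
 [0.5327 0.3071 0.028 ]
 [0.511  0.2912 0.028 ]
 [0.4427 0.264  0.028 ]]
[... 156 characters left out ...]
75, 202.23611450195312), (55.569156646728516, 61.68137741088867), 134.73794555664062)
(array([ 0.5932, -0.1825]), np.float64(0.08044391308583652))
  bright [332, 173, 5, 14, 32] [334.1, 179.8] [[ 0.6541 -0.1903  0.054 ]]
  bright [320, 191, 19, 20, 253] [329.3, 199.2] [[ 0.5997 -0.1774  0.054 ]]
scene plate ell ((243.3389434814453, 203.73251342773438), (29.482833862304688, 54.155784606933594), 82.37075805664062)
(array([ 0.5963, -0.1723]), np.float64(0.07852798299121586))
  bright [234, 188, 16, 9, 107] [241.4, 191.8] [[ 0.5719 -0.2207  0.054 ]]
  bright [232, 197, 21, 10, 75] [242.7, 203.2] [[ 0.6019 -0.1637  0.054 ]]
  bright [216, 203, 15, 5, 39] [223.0, 204.8] [[ 0.6497 -0.1895  0.054 ]]
```

```bash
python3 - <<'E'
import cv2,numpy as np
s=cv2.imread("pics/scene0.png");t=cv2.imread("pics/top0.png")
def c(im,x,y,w,h,o=400,g=1.):
    r=cv2.resize(im[y:y+h,x:x+w],(o,int(o*h/w)),interpolation=cv2.INTER_CUBIC)
    return np.clip(r.astype(float)*g,0,255).astype(np.uint8)
cv2.imwrite("pics/z3.png",np.hstack([c(s,265,240,100,130),c(t,125,110,100,130,g=1.7)]))
E
```

```text
(no output)
```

View pics/z3.png

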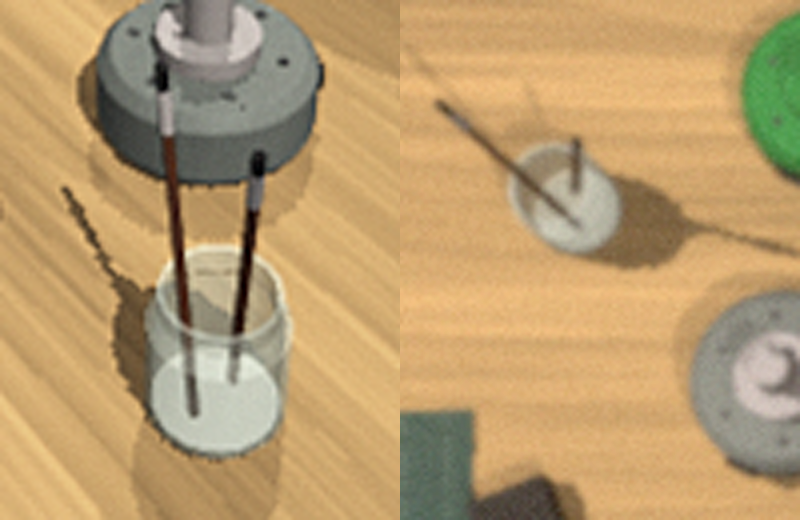

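```bash
python3 - <<'E'
from h import *
np.set_printoptions(suppress=True,precision=4,linewidth=250)
T=np.load("pics/top0.npy").mean(2).astype(np.float32);S=np.load("pics/scene0.npy").mean(2).astype(np.float32)
def samp(I,uv): return cv2.remap(I,uv[:,0].astype(np.float32)[None],uv[:,1].astype(np.float32)[None],cv2.INTER_CUBIC)[0]
# shoulder edge radial search in scene, z=.067
def edge(n,I,c,z,r0,r1,angs,sign):
    out=[]
    for a in angs:
        rr=np.arange(r0,r1,.0005); X=np.c_[c[0]+rr*np.cos(a),c[1]+rr*np.sin(a),np.full(len(rr),z)]
        g=np.gradient(cv2.GaussianBlur(samp(I,proj(n,X))[None],(0,0),2)[0])*sign; k=g.argmax()
        if g[k]>2: out.append((*X[k,:2],np.degrees(a)))
    return np.array(out)
for n,I,c in(("scene",S,(.5805,.1262)),("top",T,(.5797,.1219))):
  for z,r0,r1,nm in((.067,.022,.038,"shoulder"),(.107,.008,.018,"shafttop")):
    E=edge(n,I,c,z,r0,r1,np.radians(np.arange(-180,180,5)),-1)
    ce,r=circfit(E[:,:2])
    for _ in range(4):
        d=abs(np.linalg.norm(E[:,:2]-ce,axis=1)-r); k=d<max(.0012,np.median(d)*1.5); ce,r=circfit(E[k,:2])
    print(n,nm,ce,"r",r,len(E),k.sum(),"angles",E[k,2].astype(int).tolist())
for n,I,c in(("scene",S,(.5805,.1262)),("top",T,(.5797,.1219))):
    for z,rs in((.107,(.010,.0115,.013)),(.067,(.0155,.017,.0185))):
        a=np.arange(-90,41,6)
        print(n,z,a)
        for r in rs:
            X=np.c_[c[0]+r*np.cos(np.radians(a)),c[1]+r*np.sin(np.radians(a)),np.full(len(a),z)]; print(r,samp(I,proj(n,X)).astype(int))
print("jar",cast("top",(167,160),.04),"tip",cast("top",(135,136),.2),"b2",cast("top",(169,145),.18))
E
```

```text
scene shoulder [0.578  0.1228] r 0.03009663434369234 61 54 angles [-180, -175, -170, -165, -160, -85, -80, -75, -70, -65, -59, -55, -50, -45, -40, -35, -29, -25, -20, -14, -10, -5, 0, 5, 10, 14, 20, 25, 29, 35, 40, 45, 59, 75, 80, 85, 90, 95, 100, 105, 110, 115, 119, 125, 130, 135, 140, 145, 150, 155, 160, 165, 170, 175]
scene shafttop [0.5796 0.1246] r 0.013648263403081064 72 58 angles [-180, -175, -170, -165, -160, -155, -150, -145, -140, -135, -130, -125, -119, -115, -110, -105, -100, -95, -90, -85, -80, -75, 0, 5, 10, 14, 20, 25, 29, 35, 40, 45, 50, 55, 59, 65, 70, 75, 80, 85, 90, 95, 100, 105, 110, 115, 119, 125, 130, 135, 140, 145, 150, 155, 160, 165, 170, 175]
top shoulder [0.5805 0.1231] r 0.029740706627585784 54 51 angles [-180, -175, -170, -165, -160, -155, -150, -145, -140, -135, -130, -70, -65, -59, -55, -50, -45, -40, -35, -29, -25, -20, -14, -10, -5, 0, 5, 10, 14, 20, 35, 55, 70, 75, 80, 85, 90, 95, 100, 115, 119, 125, 135, 140, 145, 150, 155, 160, 165, 170, 175]
top shafttop [0.579  0.1209] r 0.010701732579412319 40 39 angles [-180, -175, -170, -165, -160, -155, -150, 
[... 1113 characters left out ...]
94  97 102 107 111 113 113 113]
0.0115 [ 84  85  86  85  86  88  86  85  85  85  85  87  88  88  89  91  97 103 109 112 112 112]
0.013 [ 71  73  74  73  73  73  71  72  74  77  82  88  91  89  89  91  95 100 105 109 112 113]
top 0.067 [-90 -84 -78 -72 -66 -60 -54 -48 -42 -36 -30 -24 -18 -12  -6   0   6  12  18  24  30  36]
0.0155 [ 68  68  68  68  67  68  69  69  70  68  65  64  69  77  85  90  94  98 104 107 111 113]
0.017 [ 69  69  70  72  71  74  78  82  80  77  65  62  64  70  77  84  89  91  98 106 112 115]
0.0185 [ 70  69  71  73  74  82  89  93  95  87  73  69  68  71  78  85  89  88  92 102 112 114]
jar [[0.7057 0.2783 0.04  ]] tip [[0.7246 0.3176 0.2   ]] b2 [[0.7089 0.2374 0.18  ]]
```

```bash
python3 - <<'E'
from h import *
np.set_printoptions(suppress=True,precision=4,linewidth=250)
T=np.load("pics/top0.npy").mean(2).astype(np.float32);S=np.load("pics/scene0.npy").mean(2).astype(np.float32)
def samp(I,uv): return cv2.remap(I,uv[:,0].astype(np.float32)[None],uv[:,1].astype(np.float32)[None],cv2.INTER_CUBIC)[0]
for n,I,c,z,rs in(("scene",S,(.5796,.1246),.107,(.009,.010,.0115,.013)),("scene",S,(.578,.1228),.067,(.0155,.017,.0185)),("top",T,(.5805,.1231),.107,(.010,.0115,.013)),("top",T,(.5805,.1231),.067,(.0155,.017,.0185))):
        a=np.arange(-90,41,6)
        print(n,z,a)
        for r in rs:
            X=np.c_[c[0]+r*np.cos(np.radians(a)),c[1]+r*np.sin(np.radians(a)),np.full(len(a),z)]; print(r,samp(I,proj(n,X)).astype(int))
E
```

```text
scene 0.107 [-90 -84 -78 -72 -66 -60 -54 -48 -42 -36 -30 -24 -18 -12  -6   0   6  12  18  24  30  36]
0.009 [203 206 208 206 199 187 168 145 122 107  97 101 119 142 165 182 190 192 194 195 195 196]
0.01 [208 211 215 212 200 180 156 128 108  91  79  77  91 116 141 164 182 189 187 188 188 190]
0.0115 [206 214 215 202 181 158 139 123 113 106 100  97  99 105 121 144 163 174 173 172 176 178]
0.013 [194 194 187 171 152 137 132 132 131 128 124 124 123 119 117 126 143 149 151 154 161 161]
scene 0.067 [-90 -84 -78 -72 -66 -60 -54 -48 -42 -36 -30 -24 -18 -12  -6   0   6  12  18  24  30  36]
0.0155 [ 88  79  80  85  89 100 121 138 140 122  98  87  92 114 131 146 160 161 159 157 154 155]
0.017 [ 82  75  83  90 100 124 158 181 181 154 125 114 120 130 143 158 164 167 169 165 161 163]
0.0185 [ 77  79  94  97 101 141 186 204 190 165 144 143 152 161 165 165 165 168 168 166 164 167]
top 0.107 [-90 -84 -78 -72 -66 -60 -54 -48 -42 -36 -30 -24 -18 -12  -6   0   6  12  18  24  30  36]
0.01 [106 106 107 106 105 103 100  96  93  92  91  90  91  92  94  99 104 109 112 112 112 112]
0.0115 [ 95  95  95  95  94  91  88  87  86  85  87  88  87  88  90  95 100 105 109 112 113 112]
0.013 [ 83  83  81  80  79  77  76  75  77  83  88  92  91  90  92  95  98 102 105 108 111 110]
top 0.067 [-90 -84 -78 -72 -66 -60 -54 -48 -42 -36 -30 -24 -18 -12  -6   0   6  12  18  24  30  36]
0.0155 [ 66  66  65  65  65  66  66  68  68  65  63  66  73  80  86  88  92  97 102 110 113 115]
0.017 [ 69  69  69  69  71  74  78  78  78  67  62  64  68  74  82  87  88  91  97 107 114 115]
0.0185 [ 69  70  72  72  77  82  89  92  88  77  71  70  72  78  87  91  89  88  94 105 112 112]
```

```bash
cat >> h.py <<'E'
from scipy.spatial.transform import Rotation as Ro
def to(x,y,z,yaw=None):
    s=ctrl.get_state(); R=Ro.from_rotvec(s["tool_rot"]).as_matrix(); cy=np.degrees(np.arctan2(R[1,0],R[0,0]))
    d=np.array([x,y,z])-s["position"]; o="t=%.2f pos=%s yaw=%.2f tilt=%.2f F=%s M=%s grip=%.3f"%(s["time"],np.round(s["position"]*1000,2),cy,np.degrees(np.arccos(-R[2,2])),np.round(s["ft_force"],1),np.round(s["torque"],2),s["grip_width"])
    print(o); print("delta tool cm",np.round(R.T@d*100,3),"after spin rad" , None if yaw is None else round(-np.radians((yaw-cy+180)%360-180),4))
    if yaw is not None:
        a=np.radians(yaw); X=np.array([np.cos(a),np.sin(a),0]);Y=np.array([np.sin(a),-np.cos(a),0]); print("delta in new-yaw frame",np.round([X@d*100,Y@d*100,-d[2]*100],3))
    return s
E
python3 -c "
from h import *
s=to(.579,.123,.2296,153)"
```

```text
t=0.10 pos=[ 245.   -601.55  229.59] yaw=22.17 tilt=0.10 F=[-0.1  0.6  0.2] M=[ 0.04 -0.   -0.02] grip=1.001
delta tool cm [ 58.268 -54.498   0.086] after spin rad -2.2835
delta in new-yaw frame [ 3.1340e+00  7.9721e+01 -1.0000e-03]
```

>>> {"op": "play_rows", "data": {
  "motion": [
    [0, 3.23, -3.02, 0, 0],
    [0, 3.23, -3.02, 0, 0],
    [0, 3.23, -3.02, 0, 0],
    [0, 3.23, -3.02, 0, 0],
    [0, 3.23, -3.02, 0, 0],
    [0, 3.23, -3.02, 0, 0],
    [0, 3.23, -3.02, 0, 0],
    [0, 3.23, -3.02, 0, 0],
    [0, 3.23, -3.02, 0, 0],
    [0, 3.23, -3.02, 0, 0],
    [0, 3.23, -3.02, 0, 0],
    [0, 3.23, -3.02, 0, 0],
    [0, 3.23, -3.02, 0, 0],
    [0, 3.23, -3.02, 0, 0],
    [0, 3.23, -3.02, 0, 0],
    [0, 3.23, -3.02, 0, 0],
    [0, 3.23, -3.02, 0, 0],
    [0, 3.23, -3.02, 0, 0]
  ],
  "force": 4
}}

```text
time: 2.35
position: [0.5789, 0.1217, 0.2301]
tool_rot: [3.083, 0.603, -0.001]
ft_force: [0.2, -0.5, 0.6]
grip_width: 0.998
```

```bash
python3 -c "
from h import *
s=to(.579,.123,.2,153);print(s['joint_positions'])"
```

```text
t=2.35 pos=[578.86 121.75 230.12] yaw=22.13 tilt=0.04 F=[ 0.2 -0.5  0.6] M=[-0.02 -0.01 -0.04] grip=0.998
delta tool cm [ 0.062 -0.111  3.012] after spin rad -2.284
delta in new-yaw frame [0.045 0.118 3.012]
[ 0.36158514  0.27038568 -0.73118258  1.58211315  0.18360256  1.36014453
 -1.57463782]
```

>>> {"op": "play_rows", "data": {
  "motion": [
    [0, 0, 0, 0, -0.176],
    [0, 0, 0, 0, -0.176],
    [0, 0, 0, 0, -0.176],
    [0, 0, 0, 0, -0.176],
    [0, 0, 0, 0, -0.176],
    [0, 0, 0, 0, -0.176],
    [0, 0, 0, 0, -0.176],
    [0, 0, 0, 0, -0.176],
    [0, 0, 0, 0, -0.176],
    [0, 0, 0, 0, -0.176],
    [0, 0, 0, 0, -0.176],
    [0, 0, 0, 0, -0.176],
    [0, 0.0, 0.12, 2, -0.172],
    [0, 0, 0, 3.5, 0],
    [0, 0, 0, 3.5, 0],
    [0, 0, 0, 3, 0],
    [0, 0, 0, 1, 0],
    [0, 0, 0, 0, 0]
  ]
}}

```text
time: 4.6
position: [0.579, 0.1217, 0.1003]
tool_rot: [-0.732, -3.054, 0.0]
ft_force: [0.9, -0.9, 0.1]
grip_width: 0.999
```

```bash
python3 -c "
from h import *
s=to(.579,.123,.1,153);print(s['joint_positions'])
snap('a')"
```

```text
t=4.60 pos=[579.05 121.71 100.32] yaw=153.03 tilt=0.05 F=[ 0.9 -0.9  0.1] M=[ 0.08 -0.19  0.01] grip=0.999
delta tool cm [0.063 0.113 0.032] after spin rad 0.0005
delta in new-yaw frame [0.063 0.113 0.032]
[ 0.56147495  0.49680302 -1.02292673  1.72564839  0.45502148  1.18080241
  0.5132034 ]
```

>>> {"op": "play_rows", "data": {
  "motion": [
    [1, 0, 0, 0, 0],
    [1, 0, 0, 0, 0],
    [1, 0, 0, 0, 0],
    [1, 0, 0, 0, 0],
    [1, 0, 0, 0, 0],
    [1, 0, 0, 0, 0],
    [1, 0, 0, 0, 0],
    [1, 0, 0, 0, 0]
  ],
  "force": 6
}}

```text
time: 5.7
position: [0.5793, 0.1218, 0.1005]
tool_rot: [0.733, 3.055, 0.0]
ft_force: [0.3, -0.3, -0.6]
grip_width: 0.316
```

```bash
python3 -c "
from h import *
s=to(.579,.123,.1,153)
"
```

```text
t=5.70 pos=[579.3  121.81 100.48] yaw=153.03 tilt=0.01 F=[ 0.3 -0.3 -0.6] M=[ 0.14 -0.23 -0.01] grip=0.316
delta tool cm [0.08  0.093 0.048] after spin rad 0.0005
delta in new-yaw frame [0.08  0.093 0.048]
```

View pics/scenea.png

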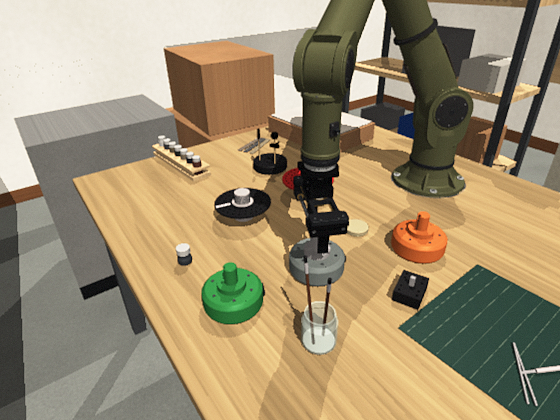

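>>> {"op": "play_rows", "data": {
  "motion": [
    [1, 0, 0.15, 0, 0],
    [1, 0, 0, 0, 0],
    [1, 0, 0, 0, 0]
  ]
}}

```text
time: 6.08
position: [0.5793, 0.1219, 0.1004]
tool_rot: [-0.733, -3.054, 0.004]
ft_force: [-4.5, -4.3, 3.1]
grip_width: 0.316
```

```bash
python3 -c "
from h import *
s=to(.579,.123,.1,153)
"
```

```text
t=6.08 pos=[579.35 121.85 100.41] yaw=152.99 tilt=0.16 F=[-4.5 -4.3  3.1] M=[-0.79  0.64 -0.01] grip=0.316
delta tool cm [0.083 0.086 0.04 ] after spin rad -0.0002
delta in new-yaw frame [0.083 0.086 0.041]
```

>>> {"op": "play_rows", "data": {
  "motion": [
    [1, 0, -0.15, 0, 0],
    [0, 0, 0, 0, 0],
    [0, 0, 0, 0, 0],
    [0, 0, 0, 0, 0],
    [0, 0, 0, 0, 0.1746],
    [0, 0, 0, 0, 0.1746],
    [0, 0, 0, 0, 0.1746],
    [0, 0, 0, 0, 0.1746],
    [0, 0, 0, 0, 0.1746],
    [0, 0, 0, 0, 0.1746],
    [0, 0, 0, 0, 0.1746],
    [0, 0, 0, 0, 0.1746],
    [1, 0, 0, 0, 0.1746],
    [1, 0, 0, 0, 0],
    [1, 0, 0, 0, 0],
    [1, 0, 0, 0, 0],
    [1, 0, 0, 0, 0],
    [1, 0, 0, 0, 0],
    [1, 0, 0, 0, 0],
    [1, 0, 0, 0, 0]
  ]
}}

```text
time: 8.57
position: [0.5782, 0.1223, 0.1004]
tool_rot: [-2.677, -1.642, 0.003]
ft_force: [-3.8, 1.1, 2.1]
grip_width: 0.31
```

```bash
python3 -c "
from h import *
s=to(.579,.123,.1,153)
"
```

```text
t=8.57 pos=[578.18 122.26 100.39] yaw=63.04 tilt=0.12 F=[-3.8  1.1  2.1] M=[0.22 0.89 0.01] grip=0.310
delta tool cm [0.103 0.04  0.039] after spin rad -1.5702
delta in new-yaw frame [-0.04   0.103  0.039]
```

>>> {"op": "play_rows", "data": {
  "motion": [
    [0, 0, 0, 0, 0],
    [0, 0, 0, 0, 0],
    [0, 0, 0, 0, 0],
    [0, 0, 0, -2.5, 0],
    [0, 0, 0, -3.5, 0],
    [0, 0, 0, -3, 0],
    [0, 0, 0, 0, -0.166],
    [0, 0, 0, 0, -0.166],
    [0, 0, 0, 0, -0.166],
    [0, 0, 0, 0, -0.166],
    [0, 0, 0, 0, -0.165],
    [0, 0, 0, 0, 0]
  ]
}}

```text
time: 10.07
position: [0.5795, 0.1215, 0.1905]
tool_rot: [1.794, 2.579, 0.0]
ft_force: [0.1, -0.8, 0.0]
grip_width: 1.0
```

```bash
python3 -c "
from h import *
s=to(.4696,.2919,.0385,110.5)
print('orange',cast('top',(186,296),.1),cast('top',(186,299),.05))"
```

```text
t=10.07 pos=[579.5  121.52 190.46] yaw=110.37 tilt=0.02 F=[ 0.1 -0.8  0. ] M=[-0.01 -0.13  0.05] grip=1.000
delta tool cm [19.797 -4.376 15.196] after spin rad -0.0022
delta in new-yaw frame [19.808 -4.327 15.196]
orange [[0.333462 0.192955 0.1     ]] [[0.32321743 0.2032543  0.05      ]]
```

>>> {"op": "play_rows", "data": {
  "motion": [
    [0, 3.96, -0.87, 0, 0],
    [0, 3.96, -0.87, 0, 0],
    [0, 3.96, -0.87, 0, 0],
    [0, 3.96, -0.87, 0, 0],
    [0, 3.96, -0.87, 0, 0],
    [0, 0, 0, 4, 0],
    [0, 0, 0, 4, 0],
    [0, 0, 0, 2, 0],
    [0, 0, 0, 1, 0],
    [0, 0, 0, 0, 0]
  ]
}}

```text
time: 11.32
position: [0.4695, 0.2921, 0.0808]
tool_rot: [-1.792, -2.58, -0.0]
ft_force: [0.2, -0.2, 0.6]
grip_width: 0.999
```

```bash
python3 -c "
from h import *
s=to(.4696,.2919,.0385,110.5)
o=snap('b')
a=o['scene'][240:320,360:460];b=o['top'][205:285,105:205]
r=lambda x:cv2.resize(x,(400,320),interpolation=cv2.INTER_CUBIC)
cv2.imwrite('pics/z4.png',np.hstack([r(a),np.clip(r(b)*1.6,0,255).astype(np.uint8)])[:,:,::-1])
"
```

```text
t=11.32 pos=[469.49 292.1   80.76] yaw=110.44 tilt=0.02 F=[ 0.2 -0.2  0.6] M=[ 0.03 -0.13  0.02] grip=0.999
delta tool cm [-2.400e-02  3.000e-03  4.226e+00] after spin rad -0.0011
delta in new-yaw frame [-2.300e-02  3.000e-03  4.226e+00]
```

View pics/z4.png

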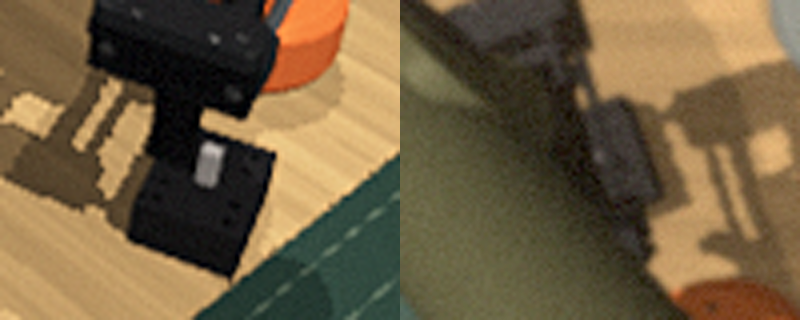

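>>> {"op": "play_rows", "data": {
  "motion": [
    [0, 0, 0, 2.5, 0],
    [0, 0, 0, 1.2, 0],
    [0, 0, 0, 0.5, 0],
    [0, 0, 0, 0, 0],
    [1, 0, 0, 0, 0],
    [1, 0, 0, 0, 0],
    [1, 0, 0, 0, 0],
    [1, 0, 0, 0, 0],
    [1, 0, 0, 0, 0],
    [1, 0, 0, 0, 0],
    [1, 0, 0, 0, 0],
    [1, 0, 0, 0, 0],
    [1, 0, 0, 0, 0]
  ],
  "force": 12
}}

```text
time: 13.05
position: [0.4692, 0.2919, 0.0385]
tool_rot: [1.791, 2.581, -0.0]
ft_force: [0.2, -0.9, -0.1]
grip_width: 0.088
```

```bash
python3 -c "
from h import *
s=to(.4696,.2919,.0385,110.5)
"
```

```text
t=13.05 pos=[469.2  291.91  38.47] yaw=110.49 tilt=0.01 F=[ 0.2 -0.9 -0.1] M=[-0.04 -0.11  0.03] grip=0.088
delta tool cm [-0.015  0.037 -0.003] after spin rad -0.0002
delta in new-yaw frame [-0.015  0.037 -0.003]
```

>>> {"op": "play_rows", "data": {
  "motion": [
    [1, 0, 0, 0, 0],
    [1, 0, 0, -1.0, 0],
    [1, 0, 0, -2.0, 0],
    [1, 0, 0, -4, 0],
    [1, 0, 0, -4, 0],
    [1, 0, 0, -1, 0],
    [1, 0, 0, 0, 0]
  ],
  "force": 20
}}

```text
time: 13.92
position: [0.4695, 0.292, 0.1595]
tool_rot: [1.79, 2.58, 0.002]
ft_force: [-0.4, -0.8, -0.7]
grip_width: 0.088
```

```bash
python3 -c "
from h import *
s=to(.4696,.2919,.16,153)
o=snap('c')
a=o['scene'][215:295,360:460];b=o['top'][205:285,105:205]
r=lambda x:cv2.resize(x,(400,320),interpolation=cv2.INTER_CUBIC)
cv2.imwrite('pics/z5.png',np.hstack([r(a),np.clip(r(b)*1.6,0,255).astype(np.uint8)])[:,:,::-1])
"
```

```text
t=13.93 pos=[469.53 292.04 159.47] yaw=110.48 tilt=0.10 F=[-0.4 -0.8 -0.7] M=[-0.04 -0.12 -0.04] grip=0.088
delta tool cm [-0.015  0.001 -0.053] after spin rad -0.7421
delta in new-yaw frame [-0.012 -0.009 -0.053]
```

View pics/z5.png

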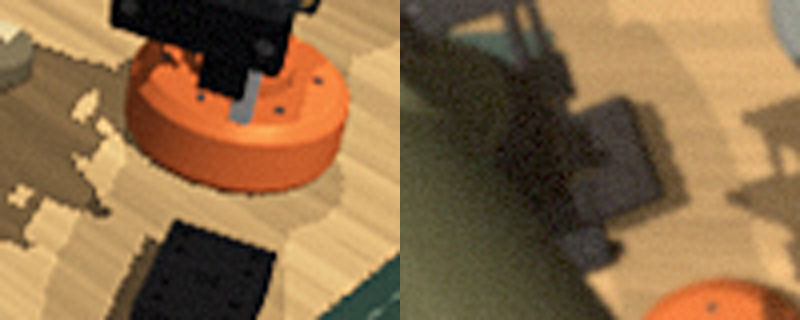

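```bash
python3 -c "
import cv2,numpy as np
a=cv2.imread('pics/scenec.png')[222:252,405:435]
b=cv2.imread('pics/scene0.png')[268:298,398:428]
r=lambda x:cv2.resize(x,(400,400),interpolation=cv2.INTER_NEAREST)
cv2.imwrite('pics/z6.png',np.hstack([r(a),r(b)]))
from h import *
for X in([[.4662,.301,.012],[.4662,.301,.048],[.4662,.301,.133],[.4662,.301,.169]]): print(proj('scene',X))
"
```

```text
[[409.61247533 289.26528668]]
[[412.26647602 276.63734365]]
[[419.04290951 244.39454265]]
[[422.15232638 229.59969378]]
```

View pics/z6.png

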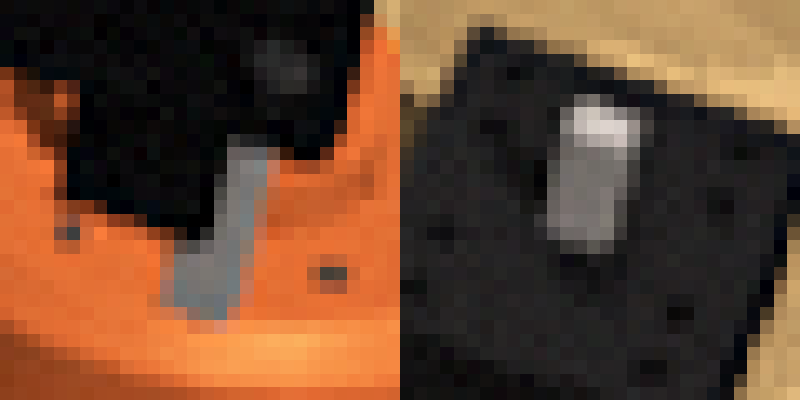

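>>> {"op": "play_rows", "data": {
  "motion": [
    [1, 0, 0, 0, -0.1484],
    [1, 0, 0, 0, -0.1484],
    [1, 0, 0, 0, -0.1484],
    [1, 0, 0, 0, -0.1484],
    [1, 0, 0, 0, -0.1484],
    [1, 0, 0, 0, 0]
  ]
}}

```text
time: 14.78
position: [0.4684, 0.2915, 0.1571]
tool_rot: [-0.735, -3.052, 0.002]
ft_force: [0.6, -0.6, -0.4]
grip_width: 0.087
```

```bash
python3 -c "
from h import *
s=to(.6008,.1109,.15,153)
"
```

```text
t=14.78 pos=[468.45 291.48 157.1 ] yaw=152.92 tilt=0.16 F=[ 0.6 -0.6 -0.4] M=[ 0.05 -0.16  0.05] grip=0.087
delta tool cm [-20.006 -10.054   0.682] after spin rad -0.0013
delta in new-yaw frame [-19.991 -10.082   0.71 ]
```

>>> {"op": "play_rows", "data": {
  "motion": [
    [1, -3.33, -1.68, 0, 0],
    [1, -3.33, -1.68, 0, 0],
    [1, -3.33, -1.68, 0, 0],
    [1, -3.33, -1.68, 0, 0],
    [1, -3.33, -1.68, 0, 0],
    [1, -3.33, -1.68, 0, 0],
    [1, 0, 0, 0, 0],
    [1, 0, 0, 0, 0]
  ]
}}

```text
time: 15.78
position: [0.6006, 0.1123, 0.1578]
tool_rot: [-0.734, -3.053, -0.001]
ft_force: [0.5, 0.2, -1.1]
grip_width: 0.085
```

```bash
python3 -c "
from h import *
s=to(.6008,.1109,.15,153)
o=snap('d')
a=o['scene'][200:260,280:355];b=o['top'][176:236,183:258]
r=lambda x:cv2.resize(x,(400,320),interpolation=cv2.INTER_CUBIC)
cv2.imwrite('pics/z7.png',np.hstack([r(a),np.clip(r(b)*1.6,0,255).astype(np.uint8)])[:,:,::-1])
"
```

```text
t=15.78 pos=[600.65 112.27 157.84] yaw=152.95 tilt=0.11 F=[ 0.5  0.2 -1.1] M=[ 0.11 -0.1  -0.02] grip=0.085
delta tool cm [-0.078 -0.115  0.784] after spin rad -0.0009
delta in new-yaw frame [-0.076 -0.115  0.784]
```

View pics/z7.png

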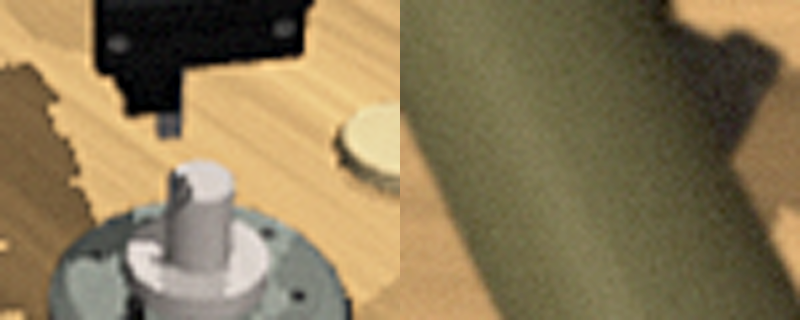

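>>> {"op": "play_rows", "data": {
  "motion": [
    [1, -0.08, -0.115, 0.8, 0],
    [1, 0, 0, 0, 0],
    [1, 0, 0, 0, 0]
  ]
}}

```text
time: 16.25
position: [0.6015, 0.1102, 0.1504]
tool_rot: [-0.733, -3.055, 0.0]
ft_force: [-0.2, -0.1, -0.2]
grip_width: 0.088
```

```bash
python3 -c "
from h import *
s=to(.6008,.1109,.14,153)
print(proj('scene',[[.592,.1167,.1313],[.592+.0003,.1167+.0015,.1313]]))
"
```

```text
t=16.25 pos=[601.5  110.2  150.41] yaw=153.01 tilt=0.02 F=[-0.2 -0.1 -0.2] M=[ 0.13 -0.19  0.04] grip=0.088
delta tool cm [0.094 0.031 1.041] after spin rad 0.0002
delta in new-yaw frame [0.094 0.03  1.041]
[[310.84152881 224.84164336]
 [311.17713337 225.20296974]]
```

>>> {"op": "play_rows", "data": {
  "motion": [
    [1, 0.09, 0.03, 0.8, 0],
    [1, 0, 0, 0.6, 0],
    [1, 0, 0, 0, 0],
    [1, 0, 0, 0, 0]
  ]
}}

```text
time: 16.75
position: [0.601, 0.1108, 0.1365]
tool_rot: [-0.733, -3.055, -0.0]
ft_force: [0.0, -0.3, -0.1]
grip_width: 0.083
```

```bash
cat >> h.py <<'E'
AX=np.array([.57856,.12218]); O=np.array([np.cos(np.radians(-27)),np.sin(np.radians(-27))]); L=np.array([-O[1],O[0]])
def rl():
    s=ctrl.get_state(); d=s["position"][:2]-AX; F=s["ft_force"]
    R=Ro.from_rotvec(s["tool_rot"]).as_matrix()
    print("t=%.2f radial %.2f lateral %.2f z %.2f mm yaw %.2f | Frad %.1f Flat %.1f Fz %.1f M %s grip %.3f"%(s["time"],d@O*1e3,d@L*1e3,s["position"][2]*1e3,np.degrees(np.arctan2(R[1,0],R[0,0])),F[:2]@O,F[:2]@L,F[2],np.round(s["torque"],2),s["grip_width"]))
E
python3 -c "
from h import *
rl()
o=snap('e')
a=o['scene'][215:260,295:351]
cv2.imwrite('pics/z8.png',cv2.resize(a,(672,540),interpolation=cv2.INTER_NEAREST)[:,:,::-1])"
```

```text
t=16.75 radial 25.21 lateral 0.03 z 136.49 mm yaw 153.00 | Frad 0.2 Flat -0.3 Fz -0.1 M [ 0.04 -0.19  0.03] grip 0.083
```

View pics/z8.png

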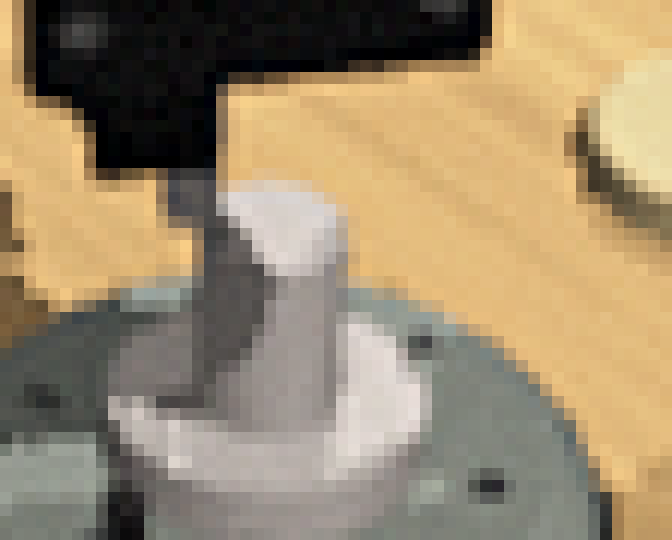

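>>> {"op": "play_rows", "data": {
  "motion": [
    [1, 0, 0, 0.3, 0],
    [1, 0, 0, 0.2, 0],
    [1, 0, 0, 0.1, 0],
    [1, 0, 0, 0, 0]
  ]
}}

```text
time: 17.35
position: [0.601, 0.1108, 0.1304]
tool_rot: [-0.733, -3.055, 0.0]
ft_force: [0.4, 0.3, 0.1]
grip_width: 0.083
```

```bash
python3 -c "
from h import *
rl()"
```

```text
t=17.35 radial 25.13 lateral 0.01 z 130.40 mm yaw 153.01 | Frad 0.2 Flat 0.4 Fz 0.1 M [ 0.11 -0.13 -0.03] grip 0.083
```

>>> {"op": "play_rows", "data": {
  "motion": [
    [1, 0, 0, 0.3, 0],
    [1, 0, 0, 0.3, 0],
    [1, 0, 0, 0, 0],
    [1, 0.1, 0, 0, 0],
    [1, 0.1, 0, 0, 0],
    [1, 0, 0, 0, 0]
  ]
}}

```text
time: 18.1
position: [0.5996, 0.1115, 0.1247]
tool_rot: [0.733, 3.054, -0.0]
ft_force: [1.5, 0.1, -1.3]
grip_width: 0.086
```

```bash
python3 -c "
from h import *
rl()"
```

```text
t=18.10 radial 23.59 lateral 0.01 z 124.68 mm yaw 153.00 | Frad 1.3 Flat 0.8 Fz -1.3 M [ 0.01 -0.5  -0.04] grip 0.086
```

>>> {"op": "play_rows", "data": {
  "motion": [
    [1, -0.08, 0, 0.5, 0],
    [1, 0, 0, 0.8, 0],
    [1, 0, 0, 0.8, 0],
    [1, 0, 0, 0.5, 0],
    [1, 0, 0, 0.2, 0],
    [1, 0, 0, 0, 0]
  ]
}}

```text
time: 18.85
position: [0.5999, 0.1114, 0.0963]
tool_rot: [-0.733, -3.055, -0.0]
ft_force: [0.6, 1.4, -1.8]
grip_width: 0.089
```

```bash
python3 -c "
from h import *
rl()"
```

```text
t=18.85 radial 23.86 lateral 0.09 z 96.29 mm yaw 153.01 | Frad -0.1 Flat 1.5 Fz -1.8 M [ 0.3  -0.42 -0.03] grip 0.089
```

>>> {"op": "play_rows", "data": {
  "motion": [
    [1, 0, 0.03, 0.2, 0],
    [1, 0, 0, 0.2, 0],
    [1, 0, 0, 0.2, 0],
    [1, 0, 0, 0, 0]
  ]
}}

```text
time: 19.35
position: [0.5999, 0.1115, 0.0903]
tool_rot: [-0.733, -3.054, 0.0]
ft_force: [-0.3, -0.2, 0.2]
grip_width: 0.087
```

```bash
python3 -c "
from h import *
rl()"
```

```text
t=19.35 radial 23.89 lateral 0.19 z 90.28 mm yaw 153.00 | Frad -0.2 Flat -0.3 Fz 0.2 M [ 0.15 -0.2   0.07] grip 0.087
```

>>> {"op": "play_rows", "data": {
  "motion": [
    [1, 0, 0, 0.3, 0],
    [1, 0, 0, 0.2, 0],
    [1, 0, 0, 0.1, 0],
    [1, 0, 0, 0.1, 0],
    [1, 0, 0, 0, 0]
  ]
}}

```text
time: 19.98
position: [0.6001, 0.1115, 0.0835]
tool_rot: [0.733, 3.055, -0.0]
ft_force: [-0.7, 0.5, -0.1]
grip_width: 0.085
```

```bash
python3 -c "
from h import *
rl()"
```

```text
t=19.98 radial 24.03 lateral 0.29 z 83.52 mm yaw 153.00 | Frad -0.8 Flat 0.1 Fz -0.1 M [ 0.18 -0.24 -0.01] grip 0.085
```

One more millimetre should show the floor contact.

>>> {"op": "play_rows", "data": {
  "motion": [
    [1, 0, 0, 0.1, 0],
    [1, 0, 0, 0.05, 0],
    [1, 0, 0, 0, 0]
  ]
}}

```text
time: 20.35
position: [0.6005, 0.1115, 0.0833]
tool_rot: [0.733, 3.054, -0.001]
ft_force: [-1.7, -1.2, 8.1]
grip_width: 0.086
```

```bash
python3 -c "
from h import *
rl()"
```

```text
t=20.35 radial 24.38 lateral 0.49 z 83.34 mm yaw 153.00 | Frad -1.0 Flat -1.8 Fz 8.1 M [-0.12  0.35 -0.01] grip 0.086
```

>>> {"op": "play_rows", "data": {
  "motion": [
    [1, 0, 0, -0.1, 0],
    [0.6, 0, 0, 0, 0],
    [0.6, 0, 0, 0, 0],
    [0.6, 0, 0, 0, 0],
    [0.2, 0, 0, 0, 0],
    [0.2, -2, 0, 0, 0],
    [0.2, -2, 0, -1, 0],
    [0.2, 0, 0, -4, 0],
    [0.0, 0, 0, -5, 0],
    [0, 0, 0, -5, 0],
    [0, 0, 0, 0, 0]
  ]
}}

```text
time: 21.72
position: [0.6378, 0.0947, 0.2378]
tool_rot: [0.731, 3.048, 0.005]
ft_force: [0.1, 0.2, -0.3]
grip_width: 0.982
```

```bash
python3 -c "
from h import *
s=to(.5963,-.175,.23,153)
o=snap('f')
a=o['scene'][215:260,295:351]
cv2.imwrite('pics/z9.png',cv2.resize(a,(672,540),interpolation=cv2.INTER_NEAREST)[:,:,::-1])"
```

```text
t=21.73 pos=[637.81  94.71 237.76] yaw=153.01 tilt=0.45 F=[ 0.1  0.2 -0.3] M=[ 0.1  -0.14 -0.  ] grip=0.982
delta tool cm [ -8.537 -25.92    0.711] after spin rad 0.0001
delta in new-yaw frame [ -8.546 -25.916   0.776]
```

View pics/z9.png

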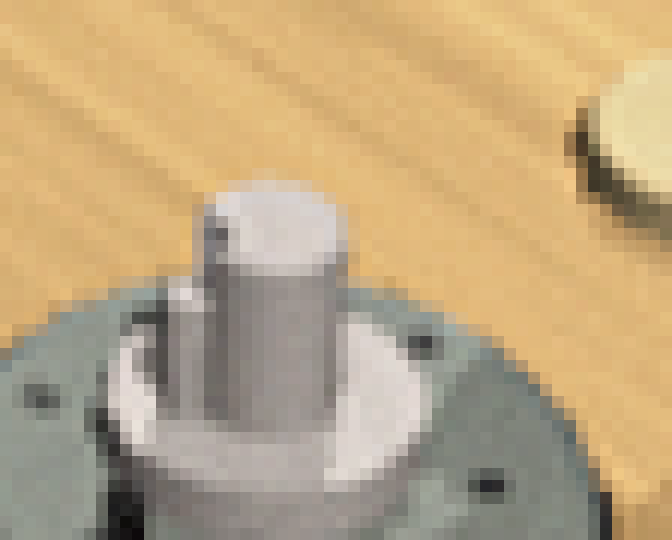

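```bash
python3 -c "
from h import *
print(cast('scene',(241.6,191.8),.082),cast('top',(331.2,197.0),.082))
print('rib',cast('scene',(223,204.8),.054),cast('top',(334.1,179.8),.054))
# check images for plate top from current frame
T=cv2.imread('pics/topf.png').mean(2);S=cv2.imread('pics/scenef.png').mean(2)
np.set_printoptions(linewidth=220)
print(S[185:212:1,228:256].astype(int))
"

```

```text
[[ 0.5952745 -0.1769019  0.082    ]] [[ 0.60101191 -0.17965148  0.082     ]]
rib [[ 0.64974475 -0.1895081   0.054     ]] [[ 0.6541573  -0.19022496  0.054     ]]
[[185 161 110  83  86  90  91  94  85  89  85  91  92  95  96  96  95  92  94  94  91  94  93  91  92  97  95  94]
 [161 109  83  91  90  94  92  89  93  88  92  91  92  94  91  96  96 102  99  99  97  94  95  96  95  93  91  95]
 [106  83  91  93  94  97  96  94  91  86  67  76  90  97  98  90  79  75  69  69  68  75  76  79  87  96  97  98]
 [ 83  92  99 101  92  83  79  62  65  56  74  95 109 116 115 111  94  92  71  46  21  29  34  44  52  68  73  73]
 [ 92  81  76  75  58  35  12  51 145 119 109 124 132 125 128 126 128 130 121 105  62  20   5   2   9  14  18  17]
 [ 71  46  37  20   3   0  81 165 228 211 145 117 125 123 129 126 122 124 130 135 123  57  14  12  17  16  15  13]
 [ 29   6  21  26   9  11 184 234 230 237 165 116 119 123 123 125 123 123 125 129 141  91  18  14  17  19  12   7]
 [ 25  21  27  26  16  19 217 237 224 227 200 137 120 124 126 126 124 124 128 126 132  85  22  13  17  18  20  20]
 [ 33  34  34  31  
[... 1466 characters left out ...]
  24  19]
 [  7  18  14  25  18  13  16  67 130 150 165 176 183 131  77  75  80  77  73  59  19   4  13  18  15  17  19  14]
 [ 23  32  31  32  28  26  16   3  10  21  48  57  63  59  40  38  38  14   3   9  11  19  16  21  15  11  19  19]
 [ 31  20  27  29  31  29  24  20  20  16  17  16  11   9   1   9  12   9   8  17  11  20  21  11  20  16  19  16]
 [ 26  16  25  33  30  34  32  28  24  25  29  28  24  23  14  13  16  14  16  22  20  20  15  12  19  17  19  18]
 [ 27  25  30  31  36  27  20  31  32  35  35  29  30  31  28  17  20  14  14  18  20  18  20  15  19  18  20  16]
 [ 30  36  25  38  30  27  24  24  32  32  30  29  23  32  26  24  16   7  13  19  17  20  21  21  20  17  15  17]]
```

```bash
python3 -c "
from h import *
T=np.load('pics/top0.npy').mean(2).astype(np.float32);S=np.load('pics/scene0.npy').mean(2).astype(np.float32)
def samp(I,uv): return cv2.remap(I,uv[:,0].astype(np.float32)[None],uv[:,1].astype(np.float32)[None],cv2.INTER_CUBIC)[0]
def edge(n,I,c,z,r0,r1,sign):
    out=[]
    for a in np.radians(np.arange(-180,180,4)):
        rr=np.arange(r0,r1,.0005); X=np.c_[c[0]+rr*np.cos(a),c[1]+rr*np.sin(a),np.full(len(rr),z)]
        g=np.gradient(cv2.GaussianBlur(samp(I,proj(n,X))[None],(0,0),2)[0])*sign; k=g.argmax()
        if g[k]>1.2: out.append((*X[k,:2],np.degrees(a)))
    return np.array(out)
c=np.array([.596,-.177])
for n,I in(('scene',S),('top',T)):
  for z,r0,r1,sg,nm in((.082,.015,.03,-1,'griptop'),(.05,.068,.095,1,'disc top'),(.044,.068,.095,1,'disc bot')):
    E=edge(n,I,c,z,r0,r1,sg); ce,r=circfit(E[:,:2])
    for _ in range(5):
        d=abs(np.linalg.norm(E[:,:2]-ce,axis=1)-r); k=d<max(.0015,np.median(d)*1.5); ce,r=circfit(E[k,:2])
    print(n,nm,ce.round(4),r.round(4),len(E),k.sum())
"

```

```text
scene griptop [ 0.5954 -0.1776] 0.0224 90 79
scene disc top [ 0.5963 -0.1751] 0.0816 89 55
scene disc bot [ 0.592  -0.1842] 0.0822 88 63
top griptop [ 0.599  -0.1793] 0.0228 90 67
top disc top [ 0.5967 -0.18  ] 0.0797 84 62
top disc bot [ 0.5982 -0.1797] 0.0795 83 67
```

>>> {"op": "play_rows", "data": {
  "motion": [
    [0, -1.24, -3.77, 0, 0],
    [0, -1.24, -3.77, 0, 0],
    [0, -1.24, -3.77, 0, 0],
    [0, -1.24, -3.77, 0, 0],
    [0, -1.24, -3.77, 0, 0],
    [0, -1.24, -3.77, 0, 0],
    [0, -1.24, -3.77, 0, 0],
    [0, 0, 0, 4, 0],
    [0, 0, 0, 4, 0],
    [0, 0, 0, 3, 0],
    [0, 0, 0, 2, 0],
    [0, 0, 0, 0, 0]
  ]
}}

```text
time: 23.32
position: [0.5917, -0.1809, 0.1008]
tool_rot: [-0.732, -3.051, -0.001]
ft_force: [-0.4, -0.1, 0.1]
grip_width: 1.001
```

```bash
python3 -c "
from h import *
s=to(.5955,-.1798,.066,153); print(s['joint_positions'].round(2))
o=snap('g')
a=o['scene'][150:230,190:300]
cv2.imwrite('pics/z10.png',cv2.resize(a,(660,480),interpolation=cv2.INTER_CUBIC)[:,:,::-1])"
```

```text
t=23.32 pos=[ 591.72 -180.9   100.8 ] yaw=153.01 tilt=0.24 F=[-0.4 -0.1  0.1] M=[ 0.04 -0.16 -0.02] grip=1.001
delta tool cm [-0.301  0.271  3.478] after spin rad 0.0002
delta in new-yaw frame [-0.287  0.269  3.48 ]
[ 0.96  0.51 -0.92  1.66  0.43  1.19  1.04]
```

View pics/z10.png

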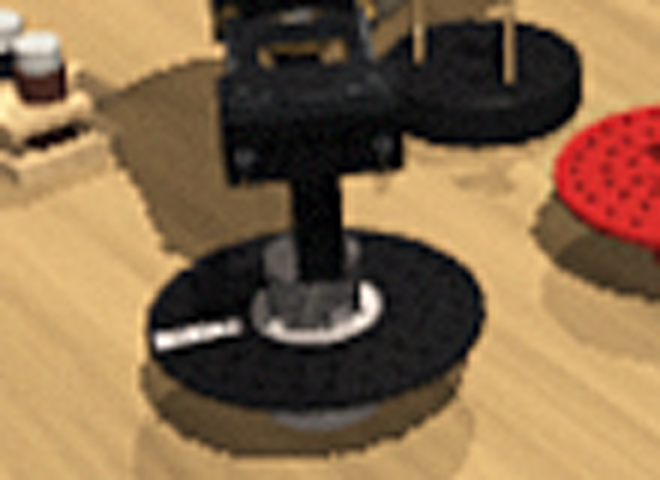

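>>> {"op": "play_rows", "data": {
  "motion": [
    [0, -0.29, 0.27, 1.5, 0],
    [0, 0, 0, 1.5, 0],
    [0, 0, 0, 0.4, 0],
    [0, 0, 0, 0, 0],
    [1, 0, 0, 0, 0],
    [1, 0, 0, 0, 0],
    [1, 0, 0, 0, 0],
    [1, 0, 0, 0, 0],
    [1, 0, 0, 0, 0],
    [1, 0, 0, 0, 0]
  ],
  "force": 8
}}

```text
time: 24.68
position: [0.597, -0.1805, 0.0691]
tool_rot: [-0.734, -3.055, 0.001]
ft_force: [0.2, -0.3, 1.0]
grip_width: 0.504
```

```bash
python3 -c "
from h import *
s=to(.5955,-.1798,.066,63); print(s['joint_positions'].round(2))"
```

```text
t=24.68 pos=[ 596.98 -180.46   69.12] yaw=152.99 tilt=0.03 F=[ 0.2 -0.3  1. ] M=[-0.07 -0.01 -0.  ] grip=0.504
delta tool cm [ 0.162 -0.008  0.312] after spin rad 1.5706
delta in new-yaw frame [-0.008 -0.162  0.312]
[ 0.94  0.55 -0.89  1.67  0.47  1.14  1.02]
```

>>> {"op": "play_rows", "data": {
  "motion": [
    [0, 0, 0, 0, 0],
    [0, 0, 0, 0, 0],
    [0, 0.15, 0, 0.2, 0],
    [0, 0, 0, 0, 0.1745],
    [0, 0, 0, 0, 0.1745],
    [0, 0, 0, 0, 0.1745],
    [0, 0, 0, 0, 0.1745],
    [0, 0, 0, 0, 0.1745],
    [0, 0, 0, 0, 0.1745],
    [0, 0, 0, 0, 0.1745],
    [0, 0, 0, 0, 0.1745],
    [0, 0, 0, 0, 0.1745],
    [1, 0, 0, 0, 0],
    [1, 0, 0, 0, 0],
    [1, 0, 0, 0, 0],
    [1, 0, 0, 0, 0],
    [1, 0, 0, 0, 0],
    [1, 0, 0, 0, 0]
  ]
}}

```text
time: 26.92
position: [0.5957, -0.1794, 0.067]
tool_rot: [-2.678, -1.642, 0.0]
ft_force: [-0.9, 0.1, 0.2]
grip_width: 0.508
```

```bash
python3 -c "
from h import *
s=to(.5955,-.1798,.066,63); print(s['joint_positions'].round(2))"
```

```text
t=26.93 pos=[ 595.68 -179.39   66.98] yaw=63.03 tilt=0.01 F=[-0.9  0.1  0.2] M=[-0.03 -0.07  0.01] grip=0.508
delta tool cm [-0.045  0.003  0.098] after spin rad 0.0006
delta in new-yaw frame [-0.045  0.003  0.098]
[ 0.72  0.46 -0.59  1.69  0.28  1.09 -0.42]
```

>>> {"op": "play_rows", "data": {
  "motion": [
    [1, 0, 0, 0, 0],
    [1, 0, 0, 0, 0],
    [1, 0, 0, -0.5, 0],
    [1, 0, 0, -2, 0],
    [1, 0, 0, -4, 0],
    [1, 0, 0, -4, 0],
    [1, 0, 0, -2, 0],
    [1, 0, 0, -0.8, -0.15],
    [1, 0, 0, 0, -0.15],
    [1, 0, 0, 0, 0],
    [1, 0, 0, 0, 0]
  ],
  "force": 35
}}

```text
time: 28.3
position: [0.5954, -0.1794, 0.1996]
tool_rot: [-2.405, -2.02, 0.001]
ft_force: [0.8, 0.2, -3.4]
grip_width: 0.501
```

```bash
python3 -c "
from h import *
s=to(.5787,.1225,.2,80)"
```

```text
t=28.30 pos=[ 595.41 -179.37  199.63] yaw=80.07 tilt=0.05 F=[ 0.8  0.2 -3.4] M=[ 0.02 -0.09  0.03] grip=0.501
delta tool cm [ 2.9446e+01 -6.8530e+00 -2.9000e-02] after spin rad 0.0012
delta in new-yaw frame [29.438 -6.887 -0.037]
```

>>> {"op": "play_rows", "data": {
  "motion": [
    [1, 2.0, -0.48, 0, 0],
    [1, 4.58, -1.07, 0, 0],
    [1, 4.58, -1.07, 0, 0],
    [1, 4.58, -1.07, 0, 0],
    [1, 4.58, -1.07, 0, 0],
    [1, 4.58, -1.07, 0, 0],
    [1, 2.54, -0.6, 0, 0],
    [1, 2.0, -0.42, 0, 0],
    [1, 0, 0, 0, 0],
    [1, 0, 0, 0, 0],
    [1, 0, 0, 0, 0]
  ]
}}

```text
time: 29.68
position: [0.5785, 0.1209, 0.1999]
tool_rot: [2.405, 2.021, -0.001]
ft_force: [-0.9, 0.1, -5.2]
grip_width: 0.499
```

```bash
python3 -c "
from h import *
s=to(.5787,.1225,.18,80); rl()
o=snap('i')
a=o['scene'][180:285,260:400]
cv2.imwrite('pics/z11.png',cv2.resize(a,(700,525),interpolation=cv2.INTER_CUBIC)[:,:,::-1])"
```

```text
t=29.68 pos=[578.45 120.91 199.9 ] yaw=80.08 tilt=0.05 F=[-0.9  0.1 -5.2] M=[-0.04 -0.15  0.02] grip=0.499
delta tool cm [ 0.163 -0.003  1.99 ] after spin rad 0.0014
delta in new-yaw frame [ 0.161 -0.003  1.99 ]
t=29.68 radial 0.48 lateral -1.18 z 199.90 mm yaw 80.08 | Frad -0.8 Flat -0.3 Fz -5.2 M [-0.04 -0.15  0.02] grip 0.499
```

View pics/z11.png

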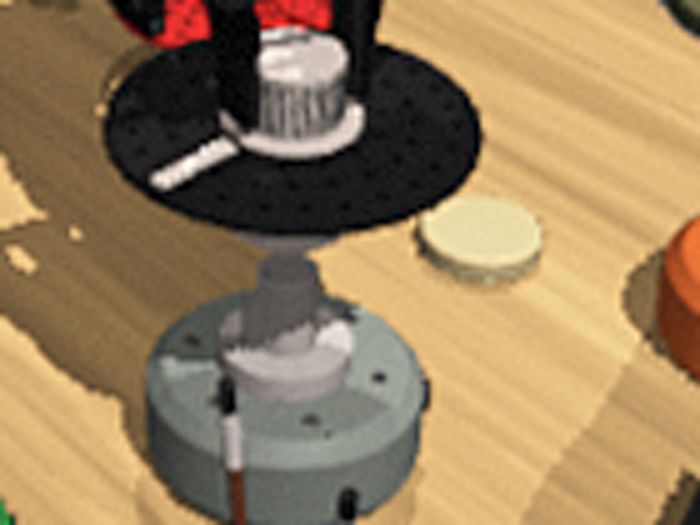

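>>> {"op": "play_rows", "data": {
  "motion": [
    [1, 0.16, 0, 0.5, 0],
    [1, 0, 0, 1.0, 0],
    [1, 0, 0, 0.6, 0],
    [1, 0, 0, 0, 0],
    [1, 0, 0, 0, 0]
  ]
}}

```text
time: 30.4
position: [0.5787, 0.124, 0.1791]
tool_rot: [2.403, 2.024, 0.0]
ft_force: [0.0, 0.2, -3.8]
grip_width: 0.491
```

```bash
python3 -c "
from h import *
s=to(.5787,.1225,.174,80); rl()"
```

```text
t=30.40 pos=[578.69 124.01 179.12] yaw=80.21 tilt=0.01 F=[ 0.   0.2 -3.8] M=[-0.02 -0.04 -0.04] grip=0.491
delta tool cm [-0.148  0.026  0.512] after spin rad 0.0037
delta in new-yaw frame [-0.148  0.027  0.512]
t=30.40 radial -0.71 lateral 1.69 z 179.12 mm yaw 80.21 | Frad -0.1 Flat 0.2 Fz -3.8 M [-0.02 -0.04 -0.04] grip 0.491
```

>>> {"op": "play_rows", "data": {
  "motion": [
    [1, -0.15, 0.03, 0.3, 0],
    [1, 0, 0, 0, 0],
    [1, 0, 0, 0, 0],
    [1, 0, 0, 0, 0]
  ]
}}

```text
time: 30.9
position: [0.5787, 0.1225, 0.1761]
tool_rot: [2.403, 2.024, 0.0]
ft_force: [0.5, -0.7, -3.1]
grip_width: 0.5
```

```bash
python3 -c "
from h import *
s=to(.5787,.1225,.174,80); rl()"
```

```text
t=30.90 pos=[578.67 122.48 176.13] yaw=80.21 tilt=0.01 F=[ 0.5 -0.7 -3.1] M=[ 0.   -0.09  0.  ] grip=0.500
delta tool cm [0.002 0.002 0.213] after spin rad 0.0037
delta in new-yaw frame [0.002 0.002 0.213]
t=30.90 radial -0.04 lateral 0.32 z 176.13 mm yaw 80.21 | Frad 0.8 Flat -0.4 Fz -3.1 M [ 0.   -0.09  0.  ] grip 0.500
```

Centred. Lowering over the shaft now; the foot reaches the key top (0.093) at TCP ≈ 0.160.

>>> {"op": "play_rows", "data": {
  "motion": [
    [1, 0, 0, 0.2, 0],
    [1, 0, 0, 0.2, 0],
    [1, 0, 0, 0.2, 0],
    [1, 0, 0, 0.2, 0],
    [1, 0, 0, 0, 0]
  ]
}}

```text
time: 31.52
position: [0.5785, 0.1224, 0.1678]
tool_rot: [-2.403, -2.024, 0.001]
ft_force: [0.3, 0.2, -3.9]
grip_width: 0.497
```

```bash
python3 -c "
from h import *
rl()"
```

```text
t=31.52 radial -0.16 lateral 0.14 z 167.76 mm yaw 80.21 | Frad 0.2 Flat 0.3 Fz -3.9 M [-0.03 -0.09  0.03] grip 0.497
```

>>> {"op": "play_rows", "data": {
  "motion": [
    [1, 0, 0, 0.3, 0],
    [1, 0, 0, 0.2, 0],
    [1, 0, 0, 0.1, 0],
    [1, 0, 0, 0.1, 0],
    [1, 0, 0, 0.1, 0],
    [1, 0, 0, 0, 0]
  ]
}}

```text
time: 32.28
position: [0.5787, 0.1224, 0.1601]
tool_rot: [2.403, 2.024, 0.0]
ft_force: [0.8, -0.4, -3.1]
grip_width: 0.498
```

```bash
python3 -c "
from h import *
rl()"
```

```text
t=32.27 radial -0.00 lateral 0.27 z 160.06 mm yaw 80.21 | Frad 0.9 Flat 0.1 Fz -3.1 M [-0.01 -0.08  0.01] grip 0.498
```

>>> {"op": "play_rows", "data": {
  "motion": [
    [1, 0, 0, 0.1, 0],
    [1, 0, 0, 0.05, 0],
    [1, 0, 0, 0, 0]
  ]
}}

```text
time: 32.65
position: [0.5793, 0.1227, 0.1595]
tool_rot: [2.402, 2.023, 0.002]
ft_force: [-0.4, 0.7, 4.1]
grip_width: 0.497
```

```bash
python3 -c "
from h import *
rl()"
```

```text
t=32.65 radial 0.38 lateral 0.82 z 159.50 mm yaw 80.22 | Frad -0.6 Flat 0.5 Fz 4.1 M [-0.07  0.01  0.02] grip 0.497
```

>>> {"op": "play_rows", "data": {
  "motion": [
    [1, 0, 0, 0, 0.04],
    [1, 0, 0, 0, 0.04],
    [1, 0, 0, 0, 0.04],
    [1, 0, 0, 0, 0.04],
    [1, 0, 0, 0, 0.04]
  ]
}}

```text
time: 33.28
position: [0.5794, 0.123, 0.1594]
tool_rot: [2.593, 1.772, 0.004]
ft_force: [0.6, 0.7, 3.0]
grip_width: 0.496
```

```bash
python3 -c "
from h import *
rl()"
```

```text
t=33.27 radial 0.40 lateral 1.17 z 159.45 mm yaw 68.70 | Frad 0.2 Flat 0.8 Fz 3.0 M [ 0.1  -0.29  0.08] grip 0.496
```

>>> {"op": "play_rows", "data": {
  "motion": [
    [1, 0, 0, 0, 0.04],
    [1, 0, 0, 0, 0.04],
    [1, 0, 0, 0, 0.04],
    [1, 0, 0, 0, 0.04]
  ]
}}

```text
time: 33.78
position: [0.5794, 0.1231, 0.1592]
tool_rot: [2.727, 1.56, 0.003]
ft_force: [-0.1, 1.1, 0.8]
grip_width: 0.499
```

```bash
python3 -c "
from h import *
rl()"
```

```text
t=33.77 radial 0.31 lateral 1.17 z 159.23 mm yaw 59.53 | Frad -0.6 Flat 1.0 Fz 0.8 M [ 0.14 -0.34  0.03] grip 0.499
```

>>> {"op": "play_rows", "data": {
  "motion": [
    [1, 0, 0, 0.03, 0.04],
    [1, 0, 0, 0, 0.04],
    [1, 0, 0, 0, 0.04],
    [1, 0, 0, 0, 0.04]
  ]
}}

```text
time: 34.28
position: [0.5783, 0.1226, 0.1574]
tool_rot: [-2.843, -1.336, 0.001]
ft_force: [1.6, 1.9, -2.6]
grip_width: 0.499
```

```bash
python3 -c "
from h import *
rl()"
```

```text
t=34.27 radial -0.46 lateral 0.24 z 157.43 mm yaw 50.35 | Frad 0.5 Flat 2.4 Fz -2.6 M [ 0.27 -0.19 -0.02] grip 0.499
```

>>> {"op": "play_rows", "data": {
  "motion": [
    [1, 0, 0, 0.1, 0],
    [1, 0, 0, 0.1, 0],
    [1, 0, 0, 0.1, 0],
    [1, 0, 0, 0, 0]
  ]
}}

```text
time: 34.78
position: [0.5785, 0.1225, 0.155]
tool_rot: [-2.842, -1.338, 0.0]
ft_force: [1.2, 0.7, -4.2]
grip_width: 0.497
```

```bash
python3 -c "
from h import *
rl()"
```

```text
t=34.77 radial -0.17 lateral 0.29 z 154.98 mm yaw 50.43 | Frad 0.7 Flat 1.2 Fz -4.2 M [ 0.35 -0.21  0.03] grip 0.497
```

>>> {"op": "play_rows", "data": {
  "motion": [
    [1, 0, 0, 0.2, 0],
    [1, 0, 0, 0.2, 0],
    [1, 0, 0, 0.2, 0],
    [1, 0, 0, 0.2, 0],
    [1, 0, 0, 0, 0]
  ]
}}

```text
time: 35.4
position: [0.5786, 0.1225, 0.147]
tool_rot: [-2.842, -1.338, 0.0]
ft_force: [1.1, 0.8, -4.2]
grip_width: 0.497
```

```bash
python3 -c "
from h import *
rl()"
```

```text
t=35.40 radial -0.10 lateral 0.29 z 146.99 mm yaw 50.42 | Frad 0.6 Flat 1.2 Fz -4.2 M [ 0.37 -0.36 -0.01] grip 0.497
```

>>> {"op": "play_rows", "data": {
  "motion": [
    [1, 0, 0, 0.2, 0],
    [1, 0, 0, 0.2, 0],
    [1, 0, 0, 0.2, 0],
    [1, 0, 0, 0.2, 0],
    [1, 0, 0, 0.2, 0],
    [1, 0, 0, 0.1, 0],
    [1, 0, 0, 0, 0]
  ]
}}

```text
time: 36.28
position: [0.5786, 0.1225, 0.1361]
tool_rot: [-2.842, -1.338, 0.0]
ft_force: [1.8, 2.2, -4.2]
grip_width: 0.501
```

```bash
python3 -c "
from h import *
rl()"
```

```text
t=36.27 radial -0.14 lateral 0.33 z 136.09 mm yaw 50.42 | Frad 0.6 Flat 2.8 Fz -4.2 M [ 0.57 -0.37  0.05] grip 0.501
```

>>> {"op": "play_rows", "data": {
  "motion": [
    [1, 0, 0, 0.1, 0],
    [1, 0, 0, 0.1, 0],
    [1, 0, 0, 0.05, 0],
    [1, 0, 0, 0.05, 0],
    [1, 0, 0, 0, 0]
  ]
}}

```text
time: 36.9
position: [0.5791, 0.1229, 0.134]
tool_rot: [2.842, 1.338, 0.002]
ft_force: [0.4, 2.2, 3.0]
grip_width: 0.499
```

```bash
python3 -c "
from h import *
rl()"
```

```text
t=36.90 radial 0.11 lateral 0.89 z 134.03 mm yaw 50.43 | Frad -0.6 Flat 2.2 Fz 3.0 M [ 0.67 -0.1   0.04] grip 0.499
```

>>> {"op": "play_rows", "data": {
  "motion": [
    [1, 0, 0, 0.06, 0],
    [1, 0, 0, 0, 0]
  ]
}}

```text
time: 37.15
position: [0.5792, 0.1231, 0.134]
tool_rot: [2.842, 1.338, 0.003]
ft_force: [0.5, 2.9, 6.9]
grip_width: 0.495
```

```bash
python3 -c "
from h import *
rl()"
```

```text
t=37.15 radial 0.20 lateral 1.11 z 133.95 mm yaw 50.43 | Frad -0.9 Flat 2.8 Fz 6.9 M [0.63 0.11 0.01] grip 0.495
```

Firmly home: z holds at 134.0 mm while the force rises. I'll relieve the press, release and retreat.

>>> {"op": "play_rows", "data": {
  "motion": [
    [1, 0, 0, -0.12, 0],
    [0.3, 0, 0, 0, 0],
    [0, 0, 0, 0, 0],
    [0, 0, 0, 0, 0],
    [0, 0, 0, 0, 0],
    [0, 0, 0, -1.5, 0],
    [0, 0, 0, -3, 0],
    [0, 0, 0, -4, 0],
    [0, 0, 0, -3, 0],
    [0, 0, 0, 0, 0]
  ]
}}

```text
time: 38.4
position: [0.5802, 0.1233, 0.2529]
tool_rot: [2.84, 1.337, 0.01]
ft_force: [0.9, 0.2, -0.7]
grip_width: 0.997
```

```bash
python3 -c "
from h import *
rl()
o=snap('j')
a=o['scene'][180:285,260:400]
cv2.imwrite('pics/z12.png',cv2.resize(a,(700,525),interpolation=cv2.INTER_CUBIC)[:,:,::-1])"
```

```text
t=38.40 radial 0.97 lateral 1.75 z 252.85 mm yaw 50.43 | Frad 0.7 Flat 0.5 Fz -0.7 M [-0.04 -0.03 -0.03] grip 0.997
```

View pics/z12.png

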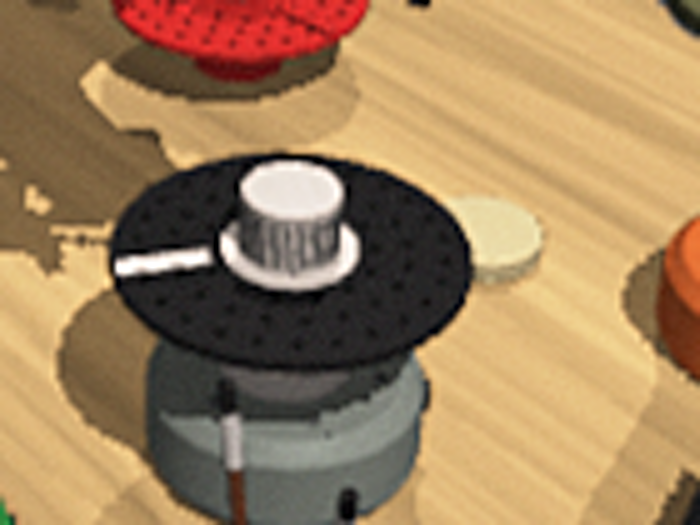

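View pics/scenej.png

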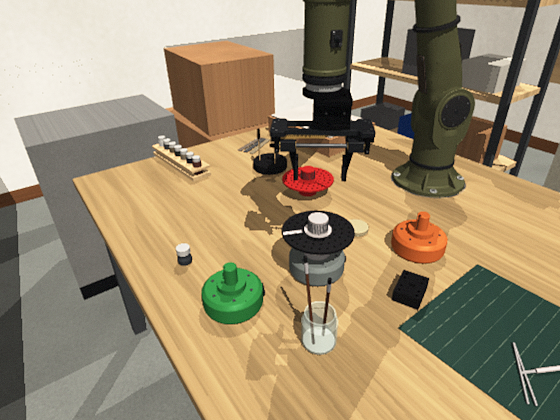

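```bash
python3 -c "
from h import *
print(proj('scene',[[.5790,.1237,.149],[.579,.1237,.154]]))
from bench import ticket
print(ticket.close_job())"
```

```text
[[317.78810147 217.45717024]
 [317.8631238  215.51251132]]
the job is handed in; nothing more can be done
None
```

The key is in the keyseat pocket and the plate's hub is home over it on the shoulder. I let go of both and handed the job in with about 38 s on the robot's clock. The report gave no verdict.

**Key:** I found the shaft's axis by gently squeezing the shaft, and the keyseat's direction (−27°) from the camera images. The key touched the pocket floor at about 8 N. After I let go, the picture showed it standing upright in the keyseat.

**Plate:**
- I lowered the hub over the shaft until its foot rested on the key's top, with about 7 N of contact. I then turned it about 30° until it dropped over the key.
- It went down with no measurable resistance and stopped about 25.5 mm below that contact, where 26 mm was expected. A slightly harder push (about 11 N) did not move it any lower.

**Last checks:**
- The centre of the grip's top was at pixel (318.2, 217.6) in the scene view, and a fully home plate should put it at (317.8, 217.5).
- The gripper was open and about 12 cm above the plate, touching nothing.
- The other things on the bench looked undisturbed. I judged that by eye and did not measure them.
- The key cannot be seen under the plate. That it is still in place rests on the smooth, full drop.
- The two cameras disagreed by 2–4 mm on positions, which I corrected by feel. No check failed.

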